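# Sift the grinding balls into their jar

### The arm

A 6-joint arm with a two-finger parallel gripper is mounted at the origin on the work surface. World frame = base frame: x ahead of the robot, y to its left, z up, the work surface at z = 0. Lengths are in m, angles in degrees, forces in N, time in s.
With the tool pointing down it reaches from about 0.375 to 0.9 m from the base axis. Payload 3.1 kg.
Tool frame: the origin (TCP) lies midway between the tips of the shut fingers; the grasp point (between the pads) lies 19 mm behind it; z points along the fingers, y is the direction in which the jaws open and shut (so a half turn about z gives the same grasp; the last joint's range is limited). The gripper opens to 87 mm and grips with 3 to 60 N. Pads are 19 mm wide; open, the fingers measure 117 mm over their backs; the gripper's body (75 mm by 190 mm) begins 51 mm behind the grasp point.
Start: joints at [-85.342, 30.224, 82.088, -0, 67.689, -10.227], TCP at [0.161, -0.604, 0.197] pointing down, gripper open.
Joint ranges: [-176.69, 176.69], [-43.24, 126.21], [12.49, 139.97], [-82, 262], [0, 151.66], [-163.58, 163.58]. Speed limits (degrees/s): [159.86, 159.86, 180, 180, 180, 180].

### API

Orientations are given as a 3x3 rotation matrix whose columns are the frame's x, y, z axes.
In Python, from rig import bot gives the robot as it stands.
- The arm moves only by the tool carry_out, never from a script. Its arguments are lists of equal length, an entry for each row: "grip": the gripper's target within -1 to 1 (fully open at 1, half-way at 0, shut at -1); "slide": the shift along the tool's x, y, z in mm, a list of three; "twist": the turn, a rotation vector about the tool's x, y, z in rad, a list of three. In form: {"grip": [grip, ...], "slide": [[dx, dy, dz], ...], "twist": [[wx, wy, wz], ...]}. A call has 1 to 12 rows; each row shifts and turns the pose as measured when the row begins, along the tool's axes as they then stand; what a row does not reach is not made up. A row lasts 1/10 s, in which the tool goes at most 50 mm and 8.59 degrees, less where a joint would pass 70% of its speed; a pose out of reach is approached as far as the arm can. A call is refused whole if a number of a shift passes 50 or a number of a turn 0.15, either way. A call with a gripper value outside its range is refused whole. The fingers move at their own pace and stop on an object; the grip force is fixed at half the most. Time passes only in rows, so rows that do not move let the fingers close. It gives the time, the measured TCP pose, the force and the opening at its end, in the units of the state.
- bot.read_state(): the state, without advancing time (a new reading comes with each control period).
- bot.capture(name): name is "scene" or "top" or "wrist"; returns a dict with "color" (480x640x3 uint8, red, green, blue), "depth" (480x640 float32, m along the optical axis (not along the pixel's ray), 0 where there is no reading), "fx", "fy", "cx", "cy" (pixels), "position" and "rotation" of the camera in the world; the wrist camera has in their place "T_tool_cam" (4x4, takes a point from camera to tool coordinates, whose origin is the TCP and whose axes are the flange's). Camera axes: x right, y up, looking along -z (the intrinsics and any distortion apply to the point x, -y, -z); pixel columns grow to the right and rows downward; lengths in m; the calibration is good to about 2 mm. A picture is of the moment at which its call begins: read the wrist's pose just before it.
- bot.hand_in(): hands the job in, once; it reports no verdict.
The state is a dict: "time_s": time; "joint_positions": joint angles; "qvel": joint speeds; "tau": joint torques, N m; "position": TCP position; "tcp_rot": TCP orientation; "force": force on the tool from outside, world axes, zero at the start; "moment": the same for the moment, N m; "opening": opening from 0.0 (shut) to 1.0 (fully open).
Only numpy, scipy, OpenCV 4.12 (cv2) and the standard library are available. Lean on these libraries where they do the work, as an engineer would, in place of code of your own. Each camera call takes 0.05 s, during which the arm holds its last target.

### The job

Lift the loose cap off the grinding jar and lay it, right way up, in the cap rest. Then, without touching the balls with the gripper, use the slotted scoop to lift all the big grinding balls out of the rinse trough and tip them into the jar, letting every small chip drop back so that all chips stay in the trough. Finish by putting the cap back squarely on the jar, standing the scoop upright on its mat, and leave the other things on the bench where they are.

Things in the scene. Friction and masses are not known exactly. Their poses are not given: they have to be found in the camera images.
- trough: Fixed open aluminium trough, inside 285 mm long, 76 wide, rim 62 mm above the bench, walls 6 mm. Origin: on the bench on the centre line, at the foot of the near end wall; x runs to the far end wall (x = 285 mm), z up. Floor flat, 6 mm above the bench, up to x = 135 mm, then a ramp rising 7 mm per 100 mm, so stray balls roll back. The balls start on the flat. The near end wall leans outward, 19 degrees off vertical.
- scoop_grip (a point): Middle of the black upright handle of the steel slotted scoop (220 g). Handle section 22 mm (x) by 24 mm (y), from 80 to 136 mm above the scoop's underside, this point at 112 mm; z runs up the handle; the open pan front is towards -x.
- scoop: Same scoop, same axes. Origin: on the pan's underside, 56 mm before the handle's axis. Pan of 3 tines (4 mm wide, 3 thick, 18 mm slots), 69 mm wide over its 24 mm high side plates: tips at x = -52 mm, 36 mm high back wall at x = 44, rear of the handle at x = 67. Holds about 2 balls: front tilted up 0.25 rad they stay against the back wall, tilted down they roll out over the tips.
- mat: Scoop's place: fixed flat black rubber mat, 190 mm (x) by 140 mm (y), 4 mm thick. Origin at the centre of its underside.
- jar: Fixed round open steel grinding jar, outer diameter 130 mm, inner 120 mm, rim 80 mm above the bench, inner floor 6 mm up. Origin on its axis on the bench.
- cap_knob (a point): Loose grey cap of the jar, 160 g; this point is the middle of its knob, on its axis. Knob: upright black cylinder, 30 mm diameter, 30 tall. Below it a disc 136 mm diameter, 9 thick, whose underside (24 mm below this point) rests on the jar's rim; under that a plug 100 mm diameter, 10 deep, hangs into the jar (lowest face 34 mm below this point). z up.
- cap_rest: Cap's holder: fixed white round shallow dish, inner diameter 160 mm, rim 18 mm high, inner floor 6 mm above the bench. Origin on its axis on the bench. The cap lies in it on its plug (knob middle then 40 mm above the bench).
- ball0_center (a point): White ceramic grinding ball, 44 mm diameter, 110 g; this point is its centre. Two to four of these four are present.
- ball1_center (a point): White ceramic grinding ball, 44 mm diameter, 110 g; this point is its centre. Two to four of these four are present.
- ball2_center (a point): White ceramic grinding ball, 44 mm diameter, 110 g; this point is its centre. Two to four of these four are present.
- ball3_center (a point): White ceramic grinding ball, 44 mm diameter, 110 g; this point is its centre. Two to four of these four are present.
- chip0_c (a point): White ceramic chip in the trough, about 14 mm across, 11 mm high, falls through the scoop's slots; this point is its middle. Three or four of these four are present.
- chip1_c (a point): White ceramic chip in the trough, about 14 mm across, 11 mm high, falls through the scoop's slots; this point is its middle. Three or four of these four are present.
- chip2_c (a point): White ceramic chip in the trough, about 14 mm across, 11 mm high, falls through the scoop's slots; this point is its middle. Three or four of these four are present.
- chip3_c (a point): White ceramic chip in the trough, about 14 mm across, 11 mm high, falls through the scoop's slots; this point is its middle. Three or four of these four are present.
- tip_box: Fixed white box of pipette tips, 100 by 125 mm, 70 mm tall, in the way only. Origin at the centre of its underside.
- wash_bottle: Bystander: white bottle, 64 mm diameter, 160 mm tall. Origin under its centre.
- beaker: Bystander: glass beaker, 72 mm diameter, 85 mm tall. Origin under its centre.
- reagent_bottle: Bystander: amber bottle, 68 mm diameter, 130 mm tall. Origin under its centre.
- sample_jar: Bystander: small clear jar, 60 mm diameter, 70 mm tall. Origin under its centre.

How it is judged:
By the outcome, as a careful person would: the job done as asked, in the order asked, and still so for the second after the job is handed in, with the robot touching nothing.
Of ball0, ball1, ball2, ball3 only 2 to 4 are there at a start; the rules pass over those that are not, and their reading is None.
Of chip0, chip1, chip2, chip3 only 3 to 4 are there at a start; the rules pass over those that are not, and their reading is None.
At some moment in a run one of scoop, cap may be knocked a few centimetres aside while the robot is not near it.
It also fails if it takes over 210 s, if anything falls off the work surface, if the arm or the gripper's body presses on something with over 40 N, if the wrist force passes 120 N, or if a joint passes its speed limit or range.

## Working session

There is one attempt and no reset: what is moved stays moved. The work goes in short steps, Python scripts to look and compute and a tool call to move; the robot and the scene stay as the last step left them, time stands still between calls to the robot, and variables do not carry over. Pictures are saved under pics/ and viewed, and the job is handed in when it is done.

Besides the shell and the picture viewer there is one more tool, called after "Emit:" as name(argument=value, ...) on one line, values as JSON. carry_out: Moves the arm, as the interface text tells. Its arguments: {"type":"object","properties":{"grip":{"type":"array"},"slide":{"type":"array"},"twist":{"type":"array"}},"required":["grip","slide","twist"]}

```bash
ls; mkdir -p pics
python3 - <<'E'
from rig import bot
import cv2
s=bot.read_state(); print(s)
for n in("scene","top","wrist"):
    c=bot.capture(n); cv2.imwrite(f"pics/{n}0.png",c["color"][:,:,::-1])
    print(n,{k:v for k,v in c.items() if k not in("color","depth")},(c["depth"]>0).mean())
E
```

```text
pics
{'time_s': 0.0, 'joint_positions': array([-8.53419251e+01,  3.02775148e+01,  8.21582419e+01, -3.97460418e-04,
        6.76889150e+01, -1.02261883e+01]), 'qvel': array([-0.03174118, -0.10158212, -0.00453125,  0.05201716,  0.02366025,
        0.07143606]), 'tau': array([-2.77496301e-04, -4.40042818e+01, -1.76595801e+01,  6.34020218e-02,
        5.83493756e-02, -1.58813668e-04]), 'position': array([ 0.16051392, -0.60320591,  0.19627696]), 'tcp_rot': array([[ 9.66446024e-01,  2.56869714e-01, -1.83102070e-04],
       [ 2.56869498e-01, -9.66443666e-01,  2.16822233e-03],
       [ 3.79992814e-04, -2.14250319e-03, -9.99997633e-01]]), 'force': array([-0.3915498 ,  0.28269741,  0.08320774]), 'moment': array([-0.00599146, -0.00683859, -0.00383206]), 'opening': 0.9987392098259532}
scene {'fx': 587.3007125231056, 'fy': 587.3007125231056, 'cx': 326.96378534530294, 'cy': 236.76922854398453, 'position': array([ 1.05769296, -0.46792872,  1.14566398]), 'rotation': array([[ 0.66875733, -0.62000131,  0.4103194 ],
       [ 0.74344247,  0.55205865, -0.37752422],
       [ 0.00754514,  0.55752095,  0.83012858]])} 0.9961295572916666
top {'fx': 618.6487548548764, 'fy': 618.6487548548764, 'cx': 323.09114641627804, 'cy': 250.41511805628474, 'position': array([ 0.29037892, -0.0080263 ,  1.75931098]), 'rotation': array([[ 0.00512028,  0.98717495, -0.15956   ],
       [-0.99978657,  0.00186003, -0.02057544],
       [-0.02001477,  0.15963129,  0.98697379]])} 0.995908203125
wrist {'fx': 339.5291690983082, 'fy': 339.5291690983082, 'cx': 324.5930867051237, 'cy': 239.3211214188128, 'T_tool_cam': array([[ 3.85483572e-04,  9.63137646e-01,  2.69008785e-01,
         7.39966025e-02],
       [ 9.99999843e-01, -4.80361817e-04,  2.86871811e-04,
        -3.80546172e-04],
       [ 4.05518590e-04,  2.69008632e-01, -9.63137680e-01,
        -1.88077633e-01],
       [ 0.00000000e+00,  0.00000000e+00,  0.00000000e+00,
         1.00000000e+00]])} 0.995205078125
```

View pics/scene0.png

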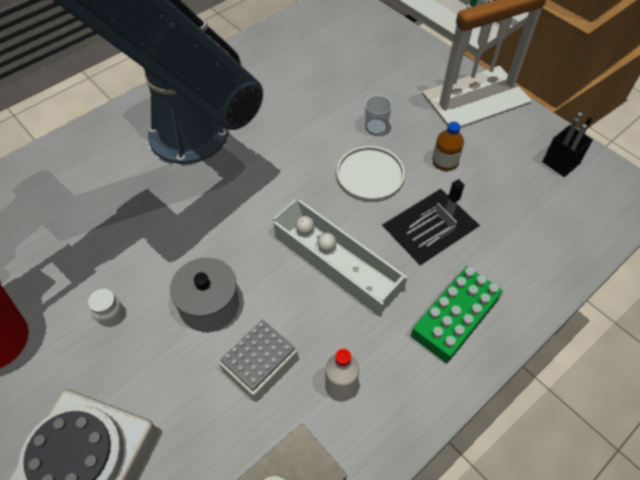

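View pics/top0.png

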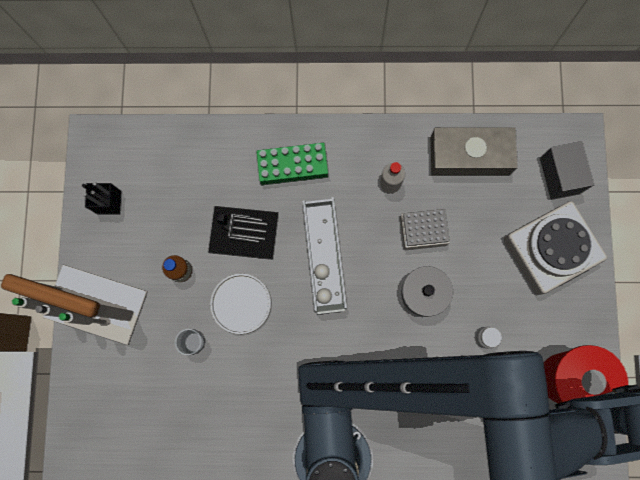

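View pics/wrist0.png

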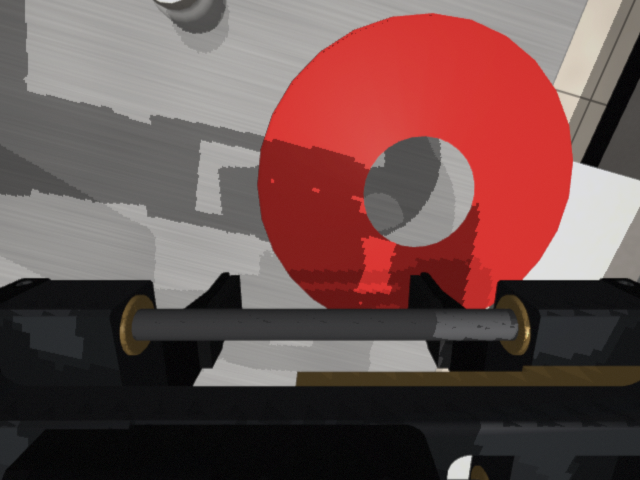

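Two balls sit at the near (robot) end of the trough, and the cap is on the jar at top px (427,291). The rest is at (241,303), and the scoop is on the mat at (245,230) with its handle to the left. I'll measure these next.

```bash
cat > h.py <<'E'
import numpy as np, cv2
from rig import bot
def cam(name):
    s=bot.read_state(); c=bot.capture(name)
    if name=="wrist":
        T=np.eye(4);T[:3,:3]=s["tcp_rot"];T[:3,3]=s["position"]; W=T@c["T_tool_cam"]
        c["position"]=W[:3,3];c["rotation"]=W[:3,:3]
    return c
def ray(c,u,v):
    d=np.array([(u-c["cx"])/c["fx"],-(v-c["cy"])/c["fy"],-1.0]); return c["rotation"]@d
def plane(c,u,v,z):
    d=ray(c,u,v);p=c["position"];return p+d*(z-p[2])/d[2]
def pt(c,u,v):
    return c["position"]+ray(c,u,v)*c["depth"][int(v),int(u)]
def cloud(c):
    v,u=np.mgrid[0:480,0:640]; 
    d=np.stack([(u-c["cx"])/c["fx"],-(v-c["cy"])/c["fy"],-np.ones(u.shape)],-1)@c["rotation"].T
    return c["position"]+d*c["depth"][...,None]
def proj(c,p):
    q=c["rotation"].T@(np.array(p)-c["position"]); return c["cx"]-c["fx"]*q[0]/q[2]*1, c["cy"]+c["fy"]*q[1]/q[2]
def crop(c,x0,y0,w,h,k,name):
    cv2.imwrite(name,cv2.resize(c["color"][y0:y0+h,x0:x0+w,::-1],None,fx=k,fy=k,interpolation=cv2.INTER_CUBIC))
E
python3 - <<'E'
from h import *
t=cam("top"); s=cam("scene")
crop(t,200,190,260,140,3,"pics/t1.png"); crop(s,260,150,240,170,3,"pics/s1.png")
P=cloud(t)
Z=P[...,2]
# label components above 8mm
m=((Z>0.012)&(Z<0.2)).astype(np.uint8); m[340:]=0;m[:110]=0
n,l,st,ce=cv2.connectedComponentsWithStats(m)
for i in range(1,n):
    if st[i,4]>40:
        q=P[l==i]; r=cv2.minAreaRect((q[:,:2]*1000).astype(np.float32)); print(st[i,:4],np.round(r[0],1),np.round(r[1],1),round(r[2],1),"zmax",q[:,2].max().round(4),"med",np.median(q[:,2]).round(4))
E
```

```text
[431 127  87  49] [ 858.1 -400.4] [233.7 127.6] 89.9 zmax 0.0949 med 0.0763
[541 141  54  58] [ 797.1 -659.3] [132.9  95.8] 11.0 zmax 0.112 med 0.0949
[257 143  72  42] [826.4 118.7] [ 99.9 200.2] 6.5 zmax 0.0713 med 0.0435
[381 162  25  31] [ 772.  -166.9] [62.6 59.3] 68.0 zmax 0.1707 med 0.105
[ 82 182  39  32] [716.1 658.2] [72.3 78.2] 1.4 zmax 0.1588 med 0.0703
[303 197  44 117] [554.   23.5] [322.8  88. ] 6.8 zmax 0.0719 med 0.05
[504 201 103  94] [ 575.7 -619.7] [192.8 213.9] 28.9 zmax 0.1353 med 0.0999
[400 209  50  41] [ 631.6 -259.7] [102.  126.8] 6.0 zmax 0.0764 med 0.0589
[217 212  41  28] [641.  280.4] [112.8  71.4] 81.3 zmax 0.1452 med 0.0491
[163 255  29  27] [514.5 435. ] [66.8 66.4] 31.1 zmax 0.137 med 0.0883
[315 264  15  15] [510.8  30.7] [39.5 40.5] 89.5 zmax 0.0567 med 0.0406
[402 266  51  51] [ 451.2 -255.2] [134.6 133.8] 28.7 zmax 0.1264 med 0.0869
[212 274  59  60] [418.6 253.7] [156.3 170.5] 75.0 zmax 0.0266 med 0.0162
[105 304  31  20] [395.1 600.5] [76.2 54.2] 76.4 zmax 0.1998 med 0.0963
[ 81 317  31  16] [360.6 663.7] [40.8 94.7] 12.9 zmax 0.1999 med 0.0767
[476 327  26  13] [ 340.  -425.6] [34.2 58.5] 0.1 zmax 0.0761 med 0.0652
[176 329  28  11] [332.3 388.6] [26.8 68.3] 0.3 zmax 0.0896 med 0.0667
```

View pics/t1.png

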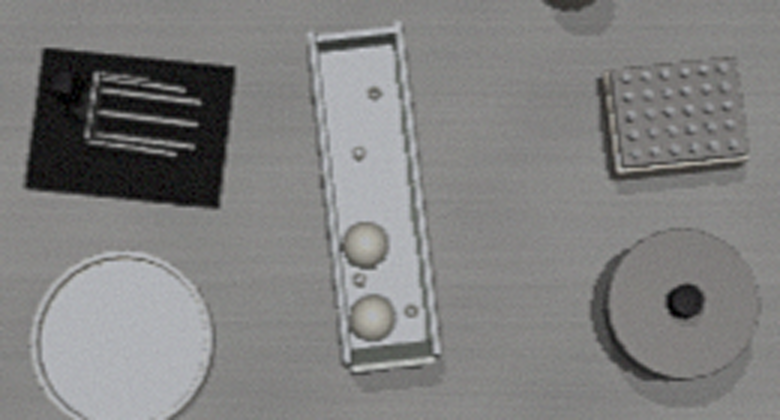

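View pics/s1.png

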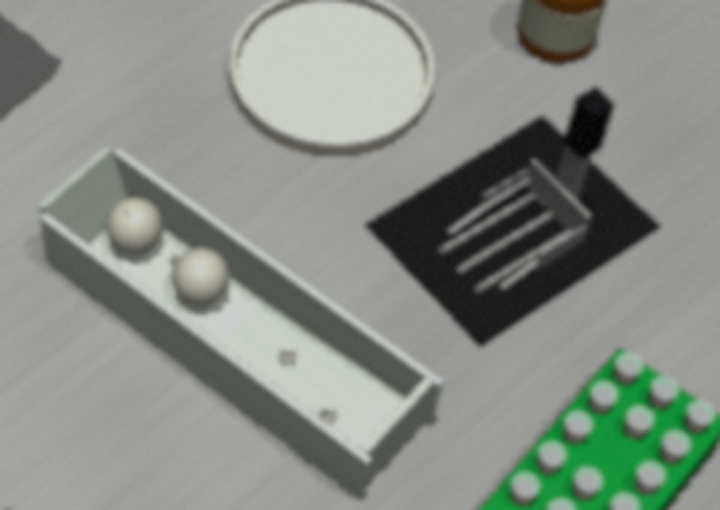

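The trough holds two balls and four chips, with the chips at crop px (375,93), (359,153), (360,280) and (411,311). Next I'll locate the knob and the cap rest.

Run:
```python
from h import *
t=cam("top"); s=cam("scene")
for c,(x0,y0,w,h) in((t,(405,268,45,45)),(s,(175,262,60,40))):
    g=c["color"][y0:y0+h,x0:x0+w].max(2); m=(g<45).astype(np.uint8)
    n,l,st,ce=cv2.connectedComponentsWithStats(m); i=1+st[1:,4].argmax(); print(st[i],ce[i]+[x0,y0])
    u,v=ce[i]+[x0,y0]
    for z in(.119,.112): print(plane(c,u,v,z))
# disc of cap from depth
P=cloud(t); Z=P[...,2]
m=((Z>.08)&(Z<.1)).astype(np.uint8); m[:255]=0; m[330:]=0; m[:,:395]=0;m[:,460:]=0
q=P[m>0]; print("cap disc",cv2.minEnclosingCircle((q[:,:2]*1000).astype(np.float32)), np.median(q[:,2]))
# rest: outer ring by colour
hsv=cv2.cvtColor(t["color"],cv2.COLOR_RGB2GRAY)
m=(hsv>150).astype(np.uint8); m[:265]=0;m[345:]=0;m[:,:203]=0;m[:,280:]=0
cs,_=cv2.findContours(m,cv2.RETR_EXTERNAL,cv2.CHAIN_APPROX_NONE); c0=max(cs,key=cv2.contourArea); e=cv2.fitEllipse(c0);print(e)
print("rest",plane(t,*e[0],.018),plane(t,*e[0],.006))
```

```text
[18 17 11 11 68] [427.88235294 289.79411765]
[ 0.45037354 -0.25213067  0.119     ]
[ 0.45105632 -0.25317238  0.112     ]
[ 20  11  15  17 198] [201.59090909 281.23232323]
[ 0.4631059 -0.2599707  0.119    ]
[ 0.45905189 -0.2585528   0.112     ]
cap disc ((450.9091796875, -256.4290771484375), 68.15926361083984) 0.08697145497808412
((239.7666473388672, 303.2813720703125), (58.53683853149414, 60.010986328125), 37.43596267700195)
rest [0.42039788 0.26257166 0.018     ] [0.42129389 0.26443645 0.006     ]
```

Emit:
carry_out(grip=[1,1,1,1,1,1,1,1,1,1,1,1], slide=[[31,-22,-3],[31,-22,-3],[31,-22,-3],[31,-22,-3],[31,-22,-3],[31,-22,-3],[31,-22,-3],[31,-22,-3],[31,-22,-3],[31,-22,-3],[31,-22,-3],[31,-22,-3]], twist=[[0,0,0],[0,0,0],[0,0,0],[0,0,0],[0,0,0],[0,0,0],[0,0,0],[0,0,0],[0,0,0],[0,0,0],[0,0,0],[0,0,0]])

```text
time_s: 1.55
position: [0.4607, -0.2471, 0.2335]
tcp_rot: [[0.969, 0.246, 0.002], [0.246, -0.969, -0.006], [0.001, 0.006, -1.0]]
force: [-0.2, -0.8, 0.6]
opening: 1.001
```

Run:
```python
from h import *
print(bot.read_state()["position"])
c=cam("wrist"); cv2.imwrite("pics/w1.png",c["color"][:,:,::-1])
P=cloud(c);Z=P[...,2]
for lo,hi in((.112,.13),(.083,.096)):
    m=(Z>lo)&(Z<hi)&(np.hypot(P[...,0]-.452,P[...,1]+.255)<.075)
    if m.sum()>30:
        q=P[m]; print(lo,m.sum(),cv2.minEnclosingCircle((q[:,:2]*1000).astype(np.float32)),np.median(q[:,2]))
```

```text
[ 0.46067659 -0.24713425  0.23351669]
0.112 784 ((453.5965881347656, -254.8023223876953), 14.927397727966309) 0.11943813454626198
0.083 12781 ((453.4945373535156, -254.4884490966797), 67.81517791748047) 0.08968399364868873
```

View pics/w1.png

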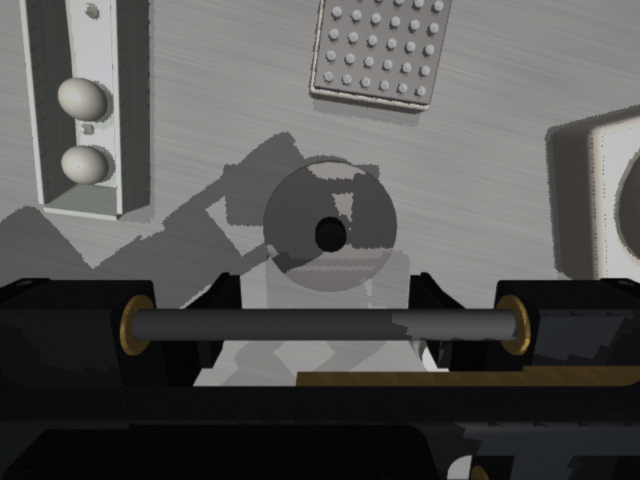

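The wrist view shows the knob at px (331,234), and depth gives its axis at (453.6, -254.8). I'll align above it and descend.

Emit:
carry_out(grip=[1,1,1,1,1,1], slide=[[-9,6,20],[0,0,30],[0,0,30],[0,0,20],[0,0,15],[0,0,0]], twist=[[0,0,0],[0,0,0],[0,0,0],[0,0,0],[0,0,0],[0,0,0]])

```text
time_s: 2.2
position: [0.462, -0.2501, 0.1181]
tcp_rot: [[0.966, 0.258, 0.013], [0.258, -0.966, -0.008], [0.01, 0.011, -1.0]]
force: [0.1, -0.1, -0.1]
opening: 1.001
```

```bash
cat >> h.py <<'E'
from scipy.spatial.transform import Rotation as Rn
def yawR(yaw_deg):
    "tool pointing down, tool x axis at yaw"
    a=np.radians(yaw_deg); x=np.array([np.cos(a),np.sin(a),0]); z=np.array([0,0,-1.]); return np.stack([x,np.cross(z,x),z],1)
def togo(p,R=None):
    s=bot.read_state(); C=s["tcp_rot"]; 
    if R is None: R=yawR(np.degrees(np.arctan2(C[1,0],C[0,0])))
    print("pos",np.round(s["position"]*1000,1),"F",np.round(s["force"],1),"M",np.round(s["moment"],2),"open",round(s["opening"],3),"t",s["time_s"],"j",np.round(s["joint_positions"]))
    print("slide mm",np.round(C.T@(np.array(p)-s["position"])*1000,1),"twist",np.round(Rn.from_matrix(C.T@R).as_rotvec(),4))
E
python3 -c "
from h import *
togo([.4536,-.2548,.093])"
```

```text
pos [ 462.  -250.1  118.1] F [ 0.1 -0.1 -0.1] M [ 0.02  0.05 -0.06] open 1.001 t 2.2 j [-41.  29. 101.   0.  49.  34.]
slide mm [-9.5  2.1 25. ] twist [ 0.0109 -0.0104 -0.0001]
```

Emit:
carry_out(grip=[1,1], slide=[[-10,2,0],[0,0,0]], twist=[[0.011,-0.01,0],[0,0,0]])

```text
time_s: 2.4
position: [0.4525, -0.2555, 0.1187]
tcp_rot: [[0.966, 0.258, -0.0], [0.258, -0.966, 0.0], [-0.0, -0.0, -1.0]]
force: [-0.7, 0.3, -0.0]
opening: 1.002
```

```bash
python3 -c "
from h import *
togo([.4536,-.2548,.093])"
```

```text
pos [ 452.5 -255.5  118.7] F [-0.7  0.3 -0. ] M [-0.02 -0.05  0.01] open 1.002 t 2.4 j [-42.  29. 102.  -0.  50.  33.]
slide mm [ 1.2 -0.4 25.7] twist [-0.0001  0.0001 -0.    ]
```

Good tracking when slow. Descend, then grip.

Emit:
carry_out(grip=[1,1,1,-1,-1,-1,-1,-1,-1], slide=[[1,0,13],[0,0,12],[0,0,0],[0,0,0],[0,0,0],[0,0,0],[0,0,0],[0,0,0],[0,0,0]], twist=[[0,0,0],[0,0,0],[0,0,0],[0,0,0],[0,0,0],[0,0,0],[0,0,0],[0,0,0],[0,0,0]])

```text
time_s: 3.3
position: [0.4552, -0.257, 0.0944]
tcp_rot: [[0.966, 0.258, 0.005], [0.258, -0.966, -0.004], [0.004, 0.005, -1.0]]
force: [0.6, -0.6, 0.6]
opening: 0.536
```

```bash
python3 -c "
from h import *
togo([.4536,-.2548,.093])"
```

```text
pos [ 455.2 -257.    94.4] F [ 0.6 -0.6  0.6] M [-0.04  0.01 -0.02] open 0.536 t 3.3 j [-42.  31. 102.   0.  46.  33.]
slide mm [-1.  -2.6  1.4] twist [ 0.005  -0.0036 -0.    ]
```

Emit:
carry_out(grip=[-1,-1,-1,-1,-1,-1], slide=[[-1,-2,1],[0,0,0],[0,0,0],[0,0,0],[0,0,0],[0,0,0]], twist=[[0.005,-0.004,0],[0,0,0],[0,0,0],[0,0,0],[0,0,0],[0,0,0]])

```text
time_s: 3.9
position: [0.4541, -0.2556, 0.0943]
tcp_rot: [[0.966, 0.258, 0.001], [0.258, -0.966, -0.001], [0.0, 0.001, -1.0]]
force: [0.1, -0.8, 0.1]
opening: 0.03
```

```bash
python3 -c "
from h import *
togo([.4536,-.2548,.093])"
```

```text
pos [ 454.1 -255.6   94.3] F [ 0.1 -0.8  0.1] M [-0.04  0.04 -0.04] open 0.03 t 3.9 j [-42.  31. 102.  -0.  46.  33.]
slide mm [-0.3 -0.9  1.3] twist [ 0.0011 -0.0002 -0.    ]
```

Run:
```python
from h import *
s=cam("scene"); crop(s,60,180,300,220,2.5,"pics/s2.png")
c=cam("wrist"); cv2.imwrite("pics/w2.png",c["color"][:,:,::-1])
```

```text
(no output)
```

View pics/s2.png

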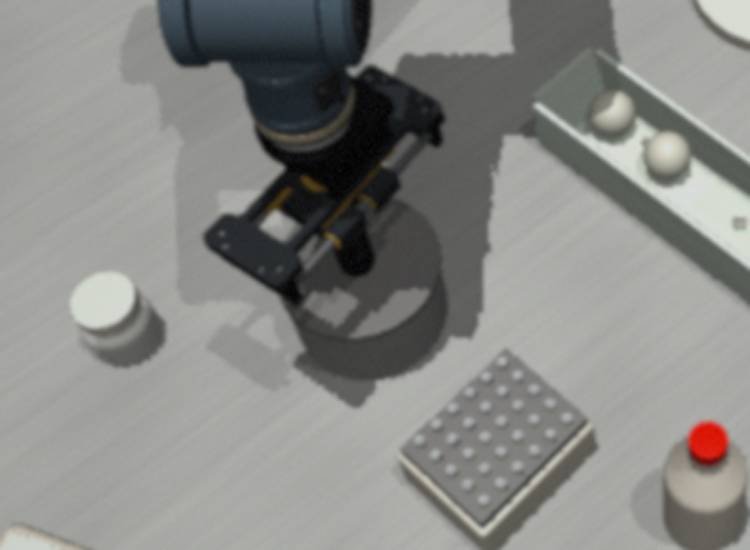

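View pics/w2.png

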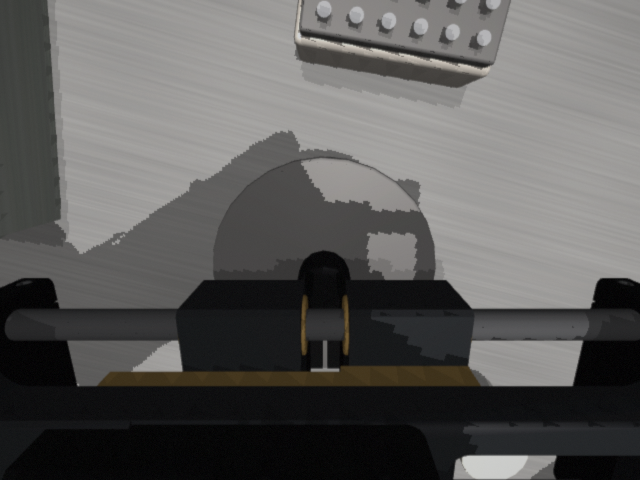

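Run:
```python
from h import *
c=cam("wrist"); 
P=cloud(c);Z=P[...,2]
for u,v in((325,254),(325,260),(325,265),(325,272),(330,220),(240,250)): print(u,v,pt(c,u,v).round(4))
for lo,hi in((.083,.096),):
    m=(Z>lo)&(Z<hi)&(np.hypot(P[...,0]-.452,P[...,1]+.255)<.095)
    q=P[m]; print(lo,m.sum(),cv2.minEnclosingCircle((q[:,:2]*1000).astype(np.float32)),np.median(q[:,2]))
```

```text
325 254 [ 0.4678 -0.2517  0.0992]
325 260 [ 0.468  -0.2516  0.1102]
325 265 [ 0.4682 -0.2516  0.1187]
325 272 [ 0.4648 -0.2525  0.1195]
330 220 [ 0.4857 -0.2499  0.0905]
240 250 [ 0.454  -0.203   0.0894]
0.083 21110 ((454.0115661621094, -254.55941772460938), 67.85420227050781) 0.08967993107862623
```

Run:
```python
from h import *
print(bot.read_state()["opening"])
c=cam("wrist"); a=np.clip(c["color"].astype(float)*2.5,0,255).astype(np.uint8); c2=dict(c,color=a); crop(c2,225,220,200,150,4,"pics/w3.png")
P=cloud(c); R=bot.read_state(); T=(P-R["position"])@R["tcp_rot"]*1000
for v in range(250,380,8): print(v,[tuple(T[v,u].round(0).astype(int)) for u in (295,306,315,325,335,345,355)])
```

```text
0.007098427181257259
250 [(np.int64(14), np.int64(-18), np.int64(4)), (np.int64(14), np.int64(-11), np.int64(4)), (np.int64(14), np.int64(-6), np.int64(4)), (np.int64(13), np.int64(0), np.int64(5)), (np.int64(13), np.int64(6), np.int64(5)), (np.int64(13), np.int64(12), np.int64(5)), (np.int64(13), np.int64(18), np.int64(6))]
258 [(np.int64(9), np.int64(-18), np.int64(4)), (np.int64(10), np.int64(-11), np.int64(2)), (np.int64(13), np.int64(-6), np.int64(-10)), (np.int64(14), np.int64(0), np.int64(-12)), (np.int64(13), np.int64(5), np.int64(-10)), (np.int64(8), np.int64(12), np.int64(5)), (np.int64(8), np.int64(18), np.int64(5))]
266 [(np.int64(4), np.int64(-18), np.int64(4)), (np.int64(11), np.int64(-10), np.int64(-16)), (np.int64(13), np.int64(-5), np.int64(-22)), (np.int64(14), np.int64(0), np.int64(-24)), (np.int64(14), np.int64(5), np.int64(-23)), (np.int64(9), np.int64(11), np.int64(-10)), (np.int64(3), np.int64(18), np.int64(5))]
274 [(np.int64(-1), np.int64(-18), np.int64(4)), (np.int64(10), np.int64(-10), np.int64(-25)), (np.int64(10), np.int64(-5), np.int64(-25)), (np.int64(1
[... 3636 characters left out ...]
-115)), (np.int64(25), np.int64(7), np.int64(-120))]
370 [(np.int64(24), np.int64(-7), np.int64(-120)), (np.int64(15), np.int64(-5), np.int64(-109)), (np.int64(-136), np.int64(-10), np.int64(94)), (np.int64(-137), np.int64(0), np.int64(95)), (np.int64(-136), np.int64(10), np.int64(94)), (np.int64(24), np.int64(4), np.int64(-121)), (np.int64(24), np.int64(7), np.int64(-121))]
378 [(np.int64(23), np.int64(-7), np.int64(-123)), (np.int64(24), np.int64(-5), np.int64(-123)), (np.int64(24), np.int64(-3), np.int64(-124)), (np.int64(24), np.int64(0), np.int64(-123)), (np.int64(23), np.int64(2), np.int64(-123)), (np.int64(24), np.int64(4), np.int64(-124)), (np.int64(24), np.int64(6), np.int64(-124))]
```

View pics/w3.png

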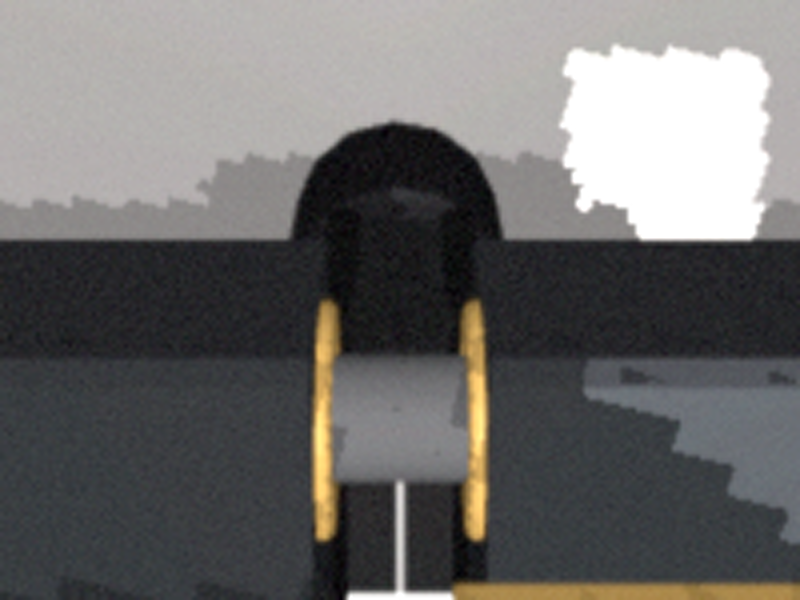

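Emit:
carry_out(grip=[-1,-1,-1,-1], slide=[[0,0,-30],[0,0,-30],[0,0,-30],[0,0,0]], twist=[[0,0,0],[0,0,0],[0,0,0],[0,0,0]])

```text
time_s: 4.5
position: [0.4532, -0.2549, 0.1855]
tcp_rot: [[0.966, 0.258, -0.003], [0.258, -0.966, 0.002], [-0.003, -0.003, -1.0]]
force: [0.4, -0.4, -0.2]
opening: 0.005
```

Run:
```python
from h import *
R=bot.read_state(); print(R["opening"],R["position"])
c=cam("wrist"); a=np.clip(c["color"].astype(float)*2.5,0,255).astype(np.uint8); c2=dict(c,color=a); crop(c2,225,220,200,150,4,"pics/w4.png")
P=cloud(c); T=(P-R["position"])@R["tcp_rot"]*1000
for v in range(240,314,4): print(v,[T[v,u].round(0).astype(int).tolist() for u in (306,315,320,325,330,335,345)])
```

```text
0.00505093797406792 [ 0.45319819 -0.25487897  0.1855093 ]
240 [[-6, -17, 96], [3, -8, 66], [3, -4, 65], [3, 0, 64], [3, 4, 66], [3, 8, 65], [-6, 17, 96]]
244 [[-9, -17, 96], [-1, -8, 66], [-1, -4, 66], [-1, 0, 66], [-1, 4, 66], [-1, 8, 67], [-10, 17, 96]]
248 [[-14, -17, 97], [-4, -8, 66], [-4, -4, 66], [-4, 0, 66], [-4, 4, 66], [-4, 8, 65], [-13, 17, 95]]
252 [[-17, -17, 96], [-7, -8, 66], [-7, -4, 65], [-7, 0, 66], [-7, 4, 65], [-7, 8, 66], [-17, 17, 96]]
256 [[-20, -17, 95], [-11, -8, 67], [-11, -4, 66], [-11, 0, 66], [-11, 4, 68], [-11, 8, 68], [-20, 17, 96]]
260 [[-24, -17, 94], [-24, -9, 96], [-25, -5, 97], [-24, 0, 96], [-25, 4, 97], [-24, 9, 95], [-24, 18, 95]]
264 [[-28, -17, 95], [-28, -9, 96], [-28, -5, 97], [-28, 0, 96], [-28, 4, 95], [-28, 9, 96], [-28, 18, 96]]
268 [[-32, -17, 96], [-32, -9, 97], [-32, -5, 95], [-32, 0, 96], [-31, 4, 94], [-32, 9, 96], [-32, 18, 97]]
272 [[-35, -17, 96], [-36, -9, 96], [-36, -5, 97], [-36, 0, 96], [-35, 4, 95], [-36, 9, 97], [-36, 18, 96]]
276 [[-39, -17, 96], [10, -5, -27], [10, -3, -28], [10, 0, -28], [10, 2, -28], [11, 5, -31], [-39,
[... 280 characters left out ...]
, 0, -43], [10, 2, -43], [10, 4, -43], [38, 5, -107]]
292 [[36, -5, -104], [10, -5, -47], [10, -2, -47], [10, 0, -48], [10, 2, -47], [10, 4, -47], [38, 5, -109]]
296 [[37, -5, -109], [10, -5, -51], [10, -2, -52], [8, 0, -48], [10, 2, -50], [10, 4, -51], [38, 5, -111]]
300 [[37, -5, -111], [10, -4, -56], [10, -2, -55], [6, 0, -47], [10, 2, -56], [10, 4, -54], [38, 5, -112]]
304 [[37, -5, -113], [9, -4, -58], [10, -2, -58], [4, 0, -48], [10, 2, -59], [10, 4, -59], [37, 5, -113]]
308 [[36, -5, -113], [9, -4, -62], [10, -2, -62], [3, 0, -49], [10, 2, -62], [10, 4, -63], [36, 5, -113]]
312 [[35, -5, -115], [33, -3, -110], [33, -2, -110], [33, 0, -111], [33, 1, -111], [33, 2, -110], [35, 5, -114]]
```

View pics/w4.png

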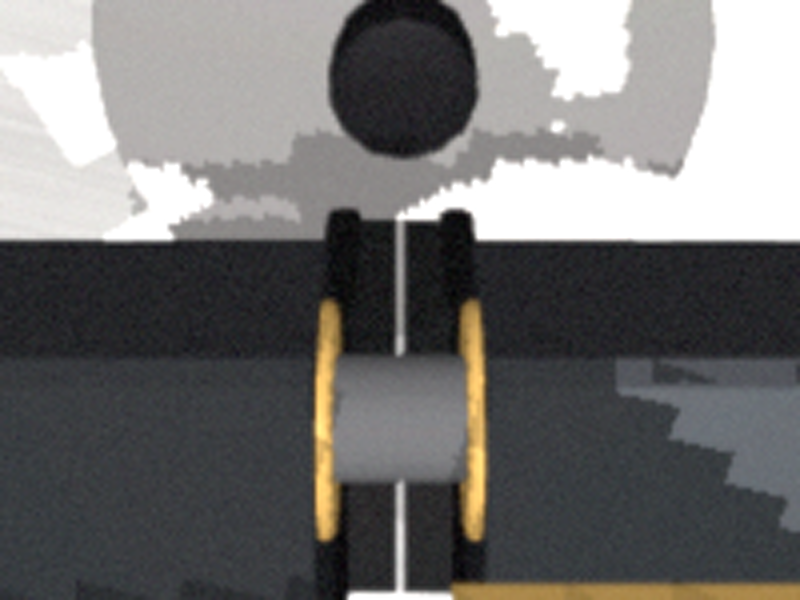

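The pads actually end about 27 mm behind the reported TCP: the camera shows the tips at tool z of about -27, and the fingers closed just above the knob. From here on I'll treat the pads as spanning tool z -47 to -27. Next I reopen and descend to TCP z ≈ 0.067.

Emit:
carry_out(grip=[1,1,1,1,1,1,1,1,1,1,1,1], slide=[[0,0,0],[0,0,0],[0,0,0],[0,0,0],[0,0,0],[0,0,0],[0,0,0],[0,0,0],[0,0,15],[0,0,15],[0,0,15],[0,0,0]], twist=[[0,0,0],[0,0,0],[0,0,0],[0,0,0],[0,0,0],[0,0,0],[0,0,0],[0,0,0],[0,0,0],[0,0,0],[0,0,0],[0,0,0]])

```text
time_s: 5.75
position: [0.4494, -0.2517, 0.1333]
tcp_rot: [[0.966, 0.257, -0.012], [0.257, -0.966, 0.01], [-0.009, -0.013, -1.0]]
force: [0.1, 0.5, -0.5]
opening: 0.969
```

```bash
python3 -c "
from h import *
togo([.4538,-.2547,.067])"
```

```text
pos [ 449.4 -251.7  133.3] F [ 0.1  0.5 -0.5] M [ 0.02 -0.02 -0.01] open 0.969 t 5.75 j [-42.  27. 101.  -0.  53.  33.]
slide mm [ 4.1  4.9 66.2] twist [-0.0128  0.009  -0.0001]
```

Emit:
carry_out(grip=[1,1,1,1,1,1], slide=[[4,5,0],[0,0,12],[0,0,12],[0,0,12],[0,0,10],[0,0,0]], twist=[[-0.012,0.009,0],[0,0,0],[0,0,0],[0,0,0],[0,0,0],[0,0,0]])

```text
time_s: 6.35
position: [0.4576, -0.2581, 0.0871]
tcp_rot: [[0.966, 0.257, 0.007], [0.257, -0.966, -0.005], [0.005, 0.007, -1.0]]
force: [-0.8, 0.5, -0.6]
opening: 1.001
```

```bash
python3 -c "
from h import *
togo([.4538,-.2547,.067])"
```

```text
pos [ 457.6 -258.1   87.1] F [-0.8  0.5 -0.6] M [0.01 0.06 0.03] open 1.001 t 6.35 j [-42.  32. 102.   0.  45.  33.]
slide mm [-2.9 -4.4 20.1] twist [ 0.0067 -0.005  -0.    ]
```

Emit:
carry_out(grip=[1,1,1,1,1,1], slide=[[-3,-4,0],[0,0,5],[0,0,5],[0,0,5],[0,0,4],[0,0,0]], twist=[[0.007,-0.005,0],[0,0,0],[0,0,0],[0,0,0],[0,0,0],[0,0,0]])

```text
time_s: 6.95
position: [0.4543, -0.2555, 0.0676]
tcp_rot: [[0.966, 0.258, 0.002], [0.258, -0.966, -0.001], [0.001, 0.001, -1.0]]
force: [0.2, -0.3, 0.2]
opening: 1.001
```

```bash
python3 -c "
from h import *
togo([.4538,-.2547,.067])"
```

```text
pos [ 454.3 -255.5   67.6] F [ 0.2 -0.3  0.2] M [-0.01  0.01  0.08] open 1.001 t 6.95 j [-42.  34. 104.   0.  43.  33.]
slide mm [-0.3 -0.9  0.6] twist [ 0.0014 -0.0012 -0.    ]
```

Emit:
carry_out(grip=[-1,-1,-1,-1,-1,-1,-1,-1,-1,-1,-1,-1], slide=[[0,-1,0],[0,0,0],[0,0,0],[0,0,0],[0,0,0],[0,0,0],[0,0,0],[0,0,0],[0,0,0],[0,0,0],[0,0,0],[0,0,0]], twist=[[0,0,0],[0,0,0],[0,0,0],[0,0,0],[0,0,0],[0,0,0],[0,0,0],[0,0,0],[0,0,0],[0,0,0],[0,0,0],[0,0,0]])

```text
time_s: 8.15
position: [0.4545, -0.2548, 0.0681]
tcp_rot: [[0.966, 0.258, 0.003], [0.258, -0.966, -0.002], [0.002, 0.003, -1.0]]
force: [0.2, 0.2, 0.9]
opening: 0.333
```

```bash
python3 -c "
from h import *
togo([.4538,-.2547,.067])"
```

```text
pos [ 454.5 -254.8   68.1] F [0.2 0.2 0.9] M [-0.   -0.01  0.01] open 0.333 t 8.15 j [-42.  34. 104.   0.  43.  33.]
slide mm [-0.7 -0.3  1.1] twist [ 0.0026 -0.002  -0.    ]
```

Emit:
carry_out(grip=[-1,-1,-1,-1,-1,-1,-1,-1], slide=[[0,0,-8],[0,0,-15],[0,0,-20],[0,0,-20],[0,0,-20],[0,0,-20],[0,0,0],[0,0,0]], twist=[[0,0,0],[0,0,0],[0,0,0],[0,0,0],[0,0,0],[0,0,0],[0,0,0],[0,0,0]])

```text
time_s: 8.95
position: [0.4517, -0.2523, 0.1748]
tcp_rot: [[0.966, 0.258, -0.003], [0.258, -0.966, 0.003], [-0.002, -0.003, -1.0]]
force: [0.0, 0.1, -1.5]
opening: 0.336
```

```bash
python3 -c "
from h import *
togo([.4215,.262,.18])
s=cam('scene'); crop(s,60,150,300,220,2.5,'pics/s3.png')"
```

```text
pos [ 451.7 -252.3  174.8] F [ 0.   0.1 -1.5] M [ 0.02 -0.01 -0.01] open 0.336 t 8.95 j [-42.  24.  99.   0.  58.  33.]
slide mm [ 103.3 -504.8   -3.7] twist [-0.0033  0.0019 -0.    ]
```

View pics/s3.png

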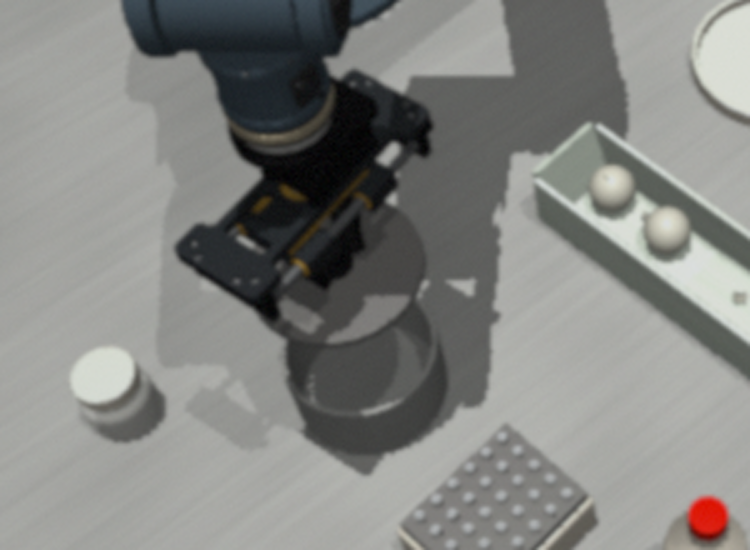

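Cap is off the jar and held level. I'll carry it towards the rest.

Emit:
carry_out(grip=[-1,-1,-1,-1,-1,-1,-1,-1,-1,-1,-1,-1], slide=[[3,-15,0],[6,-30,0],[6,-30,0],[6,-30,0],[6,-30,0],[6,-30,0],[6,-30,0],[6,-30,0],[6,-30,0],[6,-30,0],[4,-20,0],[0,0,0]], twist=[[0,0,0],[0,0,0],[0,0,0],[0,0,0],[0,0,0],[0,0,0],[0,0,0],[0,0,0],[0,0,0],[0,0,0],[0,0,0],[0,0,0]])

```text
time_s: 10.2
position: [0.4156, 0.0817, 0.1655]
tcp_rot: [[0.967, 0.254, -0.033], [0.255, -0.967, 0.017], [-0.028, -0.025, -0.999]]
force: [-0.3, -0.7, -2.2]
opening: 0.336
```

Run:
```python
from h import *
togo([.4215,.262,.18])
w=cam('wrist'); cv2.imwrite('pics/w5.png',w["color"][:,:,::-1])
t=cam('top'); 
g=t["color"].astype(int); m=((g.min(2)>150)).astype(np.uint8); m[:262]=0;m[345:]=0;m[:,:200]=0;m[:,283:]=0
cs,_=cv2.findContours(m,cv2.RETR_EXTERNAL,cv2.CHAIN_APPROX_NONE); c0=cv2.convexHull(max(cs,key=cv2.contourArea)); print(len(c0))
q=np.array([plane(t,*p[0],.018)[:2]*1000 for p in c0],np.float32); print(cv2.minEnclosingCircle(q), cv2.fitEllipse(q))
crop(t,190,170,260,170,3,'pics/t2.png')
```

```text
pos [415.6  81.7 165.5] F [-0.3 -0.7 -2.2] M [-0.07  0.03  0.01] open 0.336 t 10.2 j [ -5.  19. 111.   1.  53.  70.]
slide mm [  51.2 -173.2  -11.6] twist [-0.0253  0.0277 -0.0004]
29
((421.85546875, 262.6441345214844), 85.58779907226562) ((421.6748352050781, 263.3687438964844), (166.88650512695312, 169.74806213378906), 59.09477996826172)
```

View pics/w5.png

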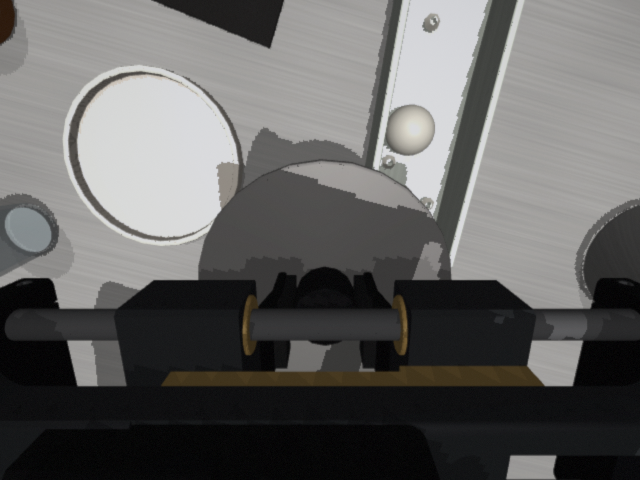

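View pics/t2.png

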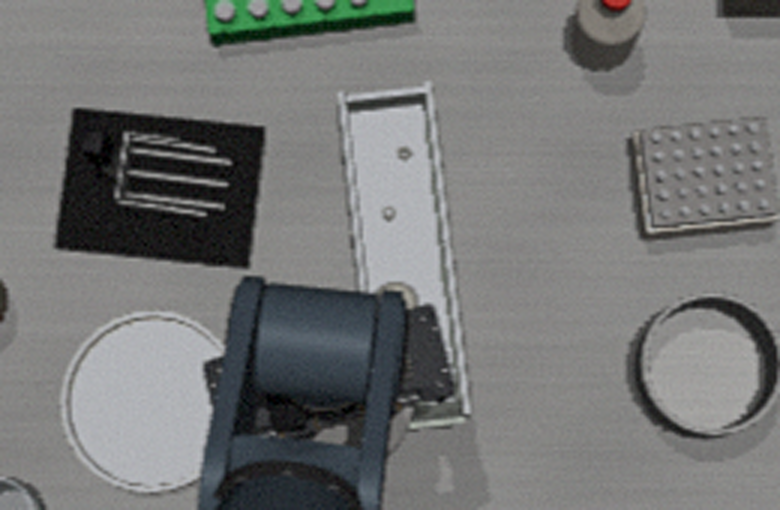

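The wrist view shows the rest ring centred near px (152,155), and the jar is now open. I'll fit the ring.

Run:
```python
from h import *
w=cam('wrist'); P=cloud(w); Z=P[...,2]
g=w["color"].astype(int)
r=np.hypot(P[...,0]-.4217,P[...,1]-.263)
m=(Z>.0135)&(Z<.024)&(r<.1)&(r>.06); 
n,l,st,_=cv2.connectedComponentsWithStats(m.astype(np.uint8)); i=1+st[1:,4].argmax(); q=P[l==i]
print(len(q),cv2.minEnclosingCircle((q[:,:2]*1000).astype(np.float32)),q[:,2].mean())
togo([.4215,.262,.18])
```

```text
3920 ((423.5054626464844, 263.03070068359375), 86.21221923828125) 0.0178846682023515
pos [417.3  78.9 165.8] F [ 1.3  0.8 -1.7] M [ 0.02 -0.   -0.05] open 0.339 t 10.35 j [ -5.  19. 110.   1.  53.  70.]
slide mm [  49.8 -176.4  -11.3] twist [-0.0234  0.0261 -0.0003]
```

Emit:
carry_out(grip=[-1,-1,-1,-1,-1,-1,-1,-1,-1,-1], slide=[[5,-15,-10],[7,-25,0],[7,-25,0],[7,-25,0],[7,-25,0],[7,-25,0],[5,-20,0],[3,-10,0],[0,0,0],[0,0,0]], twist=[[-0.023,0.026,0],[0,0,0],[0,0,0],[0,0,0],[0,0,0],[0,0,0],[0,0,0],[0,0,0],[0,0,0],[0,0,0]])

```text
time_s: 11.35
position: [0.4275, 0.2499, 0.1737]
tcp_rot: [[0.973, 0.232, -0.001], [0.232, -0.973, -0.005], [-0.002, 0.004, -1.0]]
force: [0.1, -0.7, -2.2]
opening: 0.336
```

```bash
python3 -c "
from h import *
togo([.423,.263,.006])"
```

```text
pos [427.5 249.9 173.7] F [ 0.1 -0.7 -2.2] M [-0.05 -0.04  0.04] open 0.336 t 11.35 j [ 18.  22. 102.  -0.  56.  94.]
slide mm [ -1.1 -14.5 167.6] twist [0.0044 0.0017 0.    ]
```

Emit:
carry_out(grip=[-1,-1,-1,-1,-1,-1,-1,-1,-1,-1], slide=[[-1,-15,0],[0,0,12],[0,0,20],[0,0,20],[0,0,20],[0,0,20],[0,0,20],[0,0,15],[0,0,10],[0,0,0]], twist=[[0.004,0.002,0],[0,0,0],[0,0,0],[0,0,0],[0,0,0],[0,0,0],[0,0,0],[0,0,0],[0,0,0],[0,0,0]])

```text
time_s: 12.35
position: [0.4246, 0.2639, 0.0337]
tcp_rot: [[0.976, 0.22, 0.004], [0.22, -0.976, 0.003], [0.005, -0.002, -1.0]]
force: [0.1, 0.3, -1.9]
opening: 0.341
```

```bash
python3 -c "
from h import *
togo([.423,.263,.004])"
```

```text
pos [424.6 263.9  33.7] F [ 0.1  0.3 -1.9] M [-0.01  0.02 -0.01] open 0.341 t 12.35 j [ 19.  36. 108.   0.  36.  96.]
slide mm [-1.9  0.6 29.7] twist [-0.0022 -0.0048  0.    ]
```

Emit:
carry_out(grip=[-1,-1,-1,-1,-1,-1], slide=[[-2,0,6],[0,0,7],[0,0,7],[0,0,5],[0,0,3],[0,0,0]], twist=[[-0.002,-0.005,0],[0,0,0],[0,0,0],[0,0,0],[0,0,0],[0,0,0]])

```text
time_s: 12.95
position: [0.4245, 0.2642, 0.0054]
tcp_rot: [[0.976, 0.219, 0.004], [0.219, -0.976, 0.002], [0.004, -0.001, -1.0]]
force: [0.0, -0.5, -2.7]
opening: 0.334
```

```bash
python3 -c "
from h import *
togo([.423,.263,.004])"
```

```text
pos [424.5 264.2   5.4] F [ 0.  -0.5 -2.7] M [-0.03  0.02  0.03] open 0.334 t 12.95 j [ 19.  39. 108.   0.  32.  96.]
slide mm [-1.8  0.8  1.4] twist [-0.0008 -0.0042  0.    ]
```

Emit:
carry_out(grip=[-1,-1,-1,1,1,1,1,1,1,1], slide=[[0,0,2],[0,0,1],[0,0,0],[0,0,0],[0,0,0],[0,0,0],[0,0,0],[0,0,0],[0,0,0],[0,0,0]], twist=[[0,-0.004,0],[0,0,0],[0,0,0],[0,0,0],[0,0,0],[0,0,0],[0,0,0],[0,0,0],[0,0,0],[0,0,0]])

```text
time_s: 13.95
position: [0.4261, 0.2649, 0.0051]
tcp_rot: [[0.976, 0.219, 0.003], [0.219, -0.976, 0.002], [0.004, -0.001, -1.0]]
force: [-0.3, 0.6, 0.2]
opening: 0.885
```

```bash
python3 -c "
from h import *
togo([.423,.263,.15])"
```

```text
pos [426.1 264.9   5.1] F [-0.3  0.6  0.2] M [-0.01 -0.    0.03] open 0.885 t 13.95 j [ 19.  40. 108.   0.  32.  96.]
slide mm [  -2.9    0.9 -144.9] twist [-0.0013 -0.0037  0.    ]
```

Emit:
carry_out(grip=[1,1,1,1,1,1,1,1,1,1,1,1], slide=[[0,0,-15],[0,0,-30],[0,0,-30],[0,0,-30],[0,0,-30],[0,0,-30],[10,8,-30],[15,10,-25],[15,10,-20],[15,10,-20],[10,10,0],[0,0,0]], twist=[[0,0,0],[0,0,0],[0,0,0],[0,0,0],[0,0,0],[0,0,0],[0,0,0],[0,0,0],[0,0,0],[0,0,0],[0,0,0],[0,0,0]])

```text
time_s: 15.15
position: [0.4983, 0.2296, 0.2732]
tcp_rot: [[0.975, 0.22, -0.003], [0.22, -0.975, -0.001], [-0.003, 0.0, -1.0]]
force: [-0.4, -0.3, 0.1]
opening: 0.999
```

```bash
python3 -c "
from h import *
togo([.423,.263,.15])
w=cam('wrist'); cv2.imwrite('pics/w6.png',w['color'][:,:,::-1])
np.savez('w6.npz',**w)
"
```

```text
pos [498.3 229.6 273.2] F [-0.4 -0.3  0.1] M [-0.04 -0.01 -0.  ] open 0.999 t 15.15 j [13. 20. 87. -0. 73. 90.]
slide mm [-65.7 -49.1 123.5] twist [0.0001 0.0034 0.    ]
```

View pics/w6.png

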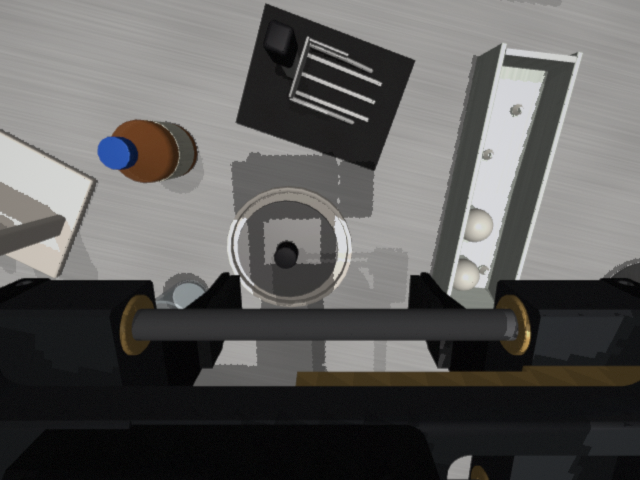

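The cap lies flat and centred in the rest, with the knob at px (286,254). Now I'll measure the scoop, trough, balls and chips.

```bash
cat > meas.py <<'E'
from h import *
def rect(q): r=cv2.minAreaRect((q[:,:2]*1000).astype(np.float32)); return np.round(r[0],1),np.round(r[1],1),round(r[2],2)
def go(w):
    P=cloud(w);Z=P[...,2];X=P[...,0];Y=P[...,1]
    m=(Z>.028)&(Z<.036)&(np.hypot(X-.423,Y-.263)<.08)
    if m.sum()>50:print("cap disc",cv2.minEnclosingCircle((P[m][:,:2]*1000).astype(np.float32)),np.median(P[m][:,2]))
    m=(Z>.134)&(Z<.146)&(np.hypot(X-.65,Y-.3)<.12)
    if m.sum()>20:print("handle top",m.sum(),rect(P[m]),P[m].mean(0))
    m=(Z>.034)&(Z<.046)&(np.hypot(X-.65,Y-.28)<.12)
    if m.sum()>20:print("back wall",m.sum(),rect(P[m]))
    g=w["color"].max(2); m=(g<60)&(Z<.01)&(Z>-.01)&(np.hypot(X-.64,Y-.25)<.15)
    if m.sum()>200:print("mat",m.sum(),rect(P[m]))
    # trough rims
    m=(Z>.058)&(Z<.066)&(X>.37)&(X<.75)&(Y>-.06)&(Y<.11)
    if m.sum()>50:print("trough rim",m.sum(),rect(P[m]))
    return P
if __name__=="__main__":
    w=dict(np.load("w6.npz")); go(w)
E
python3 meas.py
```

```text
handle top 814 (array([646. , 304.2]), array([22.6, 24.1]), 81.1) [0.6453866  0.3036442  0.13988631]
back wall 236 (array([645.3, 300.3]), array([16.1, 65.6]), 82.74)
mat 14293 (array([630.4, 262.1]), array([188.7, 139.6]), 84.07)
trough rim 3787 (array([572.1,  27.6]), array([291.1,  89.6]), 6.82)
```

Emit:
carry_out(grip=[1,1,1,1,1,1,1,1,1,1,1,1], slide=[[0,0,0],[0,0,0],[0,0,0],[0,0,0],[0,0,0],[0,0,0],[0,0,0],[0,0,0],[0,0,0],[0,0,0],[0,0,0],[0,0,0]], twist=[[0,0,-0.14],[0,0,-0.14],[0,0,-0.14],[0,0,-0.14],[0,0,-0.14],[0,0,-0.14],[0,0,-0.14],[0,0,-0.14],[0,0,-0.14],[0,0,-0.14],[0,0,-0.14],[0,0,-0.14]])

```text
time_s: 16.4
position: [0.4703, 0.231, 0.2506]
tcp_rot: [[-0.395, 0.917, -0.06], [0.918, 0.395, -0.009], [0.015, -0.058, -0.998]]
force: [-0.3, -0.6, -0.6]
opening: 0.998
```

```bash
python3 -c "
from h import *
togo([.62,.28,.25],yawR(172))"
```

```text
pos [470.3 231.  250.6] F [-0.3 -0.6 -0.6] M [-0.06 -0.16  0.06] open 0.998 t 16.4 j [ 14.  20.  90.   0.  73. -10.]
slide mm [-14.2 156.7  -8.8] twist [-0.0451 -0.0439 -1.0241]
```

Emit:
carry_out(grip=[1,1,1,1,1,1,1,1], slide=[[0,15,-5],[0,15,-3],[0,15,0],[0,15,0],[0,15,0],[0,15,0],[0,10,0],[0,0,0]], twist=[[-0.04,-0.04,-0.14],[0,0,-0.145],[0,0,-0.145],[0,0,-0.145],[0,0,-0.145],[0,0,-0.145],[0,0,-0.14],[0,0,0]])

```text
time_s: 17.2
position: [0.5189, 0.3039, 0.2388]
tcp_rot: [[-0.991, 0.123, -0.043], [0.125, 0.992, -0.035], [0.038, -0.04, -0.998]]
force: [-0.0, -1.0, 0.4]
opening: 0.998
```

```bash
python3 -c "
from h import *
togo([.62,.28,.25],yawR(172))"
```

```text
pos [518.9 303.9 238.8] F [-0.  -1.   0.4] M [ 0.05 -0.16 -0.07] open 0.998 t 17.2 j [ 20.  27.  80.  -1.  75. -62.]
slide mm [-102.8  -11.8  -14.7] twist [-0.0402 -0.0378  0.0154]
```

Emit:
carry_out(grip=[1,1,1,1,1,1], slide=[[-15,-2,-15],[-25,-3,0],[-25,-3,0],[-25,-3,0],[-20,0,0],[0,0,0]], twist=[[-0.04,-0.038,0.015],[0,0,0],[0,0,0],[0,0,0],[0,0,0],[0,0,0]])

```text
time_s: 17.8
position: [0.6281, 0.2721, 0.2549]
tcp_rot: [[-0.987, 0.158, 0.005], [0.158, 0.988, 0.003], [-0.004, 0.004, -1.0]]
force: [-1.0, -1.0, 0.1]
opening: 0.998
```

```bash
python3 -c "
from meas import *
togo([.646,.304,.2],yawR(172))
w=cam('wrist'); cv2.imwrite('pics/w7.png',w['color'][:,:,::-1])
np.savez('w7.npz',**w); go(w)
"
```

```text
pos [628.1 272.1 254.9] F [-1.  -1.   0.1] M [ 0.1  -0.15  0.02] open 0.998 t 17.8 j [ 14.  32.  69.   0.  79. -67.]
slide mm [-12.5  34.1  55.1] twist [ 0.0036  0.0044 -0.0186]
cap disc ((431.2615966796875, 261.76141357421875), 63.59976577758789) 0.03070224533512514
handle top 581 (array([646.4, 304.3]), array([21.9, 24.5]), 83.56) [0.6450801  0.30408831 0.13975465]
back wall 167 (array([646. , 300.4]), array([16.4, 65.6]), 82.07)
mat 12449 (array([668.2, 259.6]), array([189.9, 215.6]), 84.45)
trough rim 4691 (array([556.2,  25.6]), array([322.9,  90. ]), 6.81)
```

View pics/w7.png

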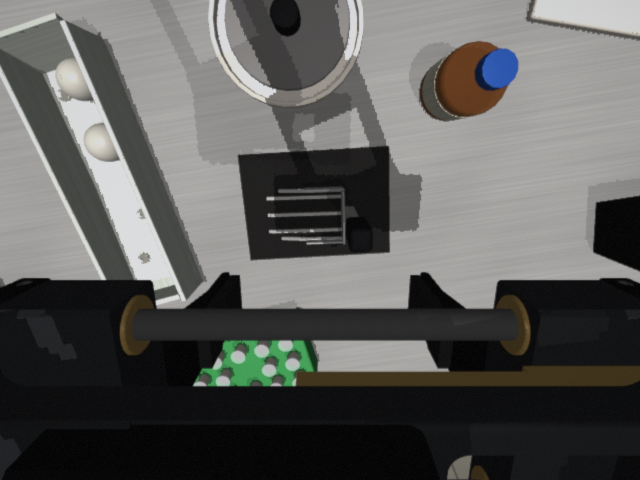

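```bash
python3 -c "
from meas import *
togo([.6464,.3043,.2],yawR(173))
"
```

```text
pos [626.5 272.3 255. ] F [-0.7 -0.1  1.2] M [ 0.07 -0.24 -0.01] open 1.003 t 17.85 j [ 14.  32.  69.   0.  79. -67.]
slide mm [-14.5  34.6  55.1] twist [ 0.003   0.0025 -0.0353]
```

Emit:
carry_out(grip=[1,1,1,1,1,1,1], slide=[[-8,17,0],[-7,17,0],[0,0,15],[0,0,20],[0,0,20],[0,0,15],[0,0,0]], twist=[[0,0,-0.02],[0,0,-0.015],[0,0,0],[0,0,0],[0,0,0],[0,0,0],[0,0,0]])

```text
time_s: 18.55
position: [0.6387, 0.3031, 0.1879]
tcp_rot: [[-0.991, 0.132, 0.002], [0.132, 0.991, 0.006], [-0.002, 0.006, -1.0]]
force: [-0.2, 0.2, 1.1]
opening: 1.001
```

```bash
python3 -c "
from meas import *
togo([.6464,.3043,.079],yawR(173))
"
```

```text
pos [638.7 303.1 187.9] F [-0.2  0.2  1.1] M [ 0.06 -0.1  -0.01] open 1.001 t 18.55 j [ 16.  37.  70.   0.  73. -66.]
slide mm [ -7.3   1.5 108.9] twist [ 0.0062  0.0015 -0.0098]
```

Emit:
carry_out(grip=[1,1,1,1,1,1,1], slide=[[-7,2,0],[0,0,10],[0,0,10],[0,0,10],[0,0,10],[0,0,10],[0,0,0]], twist=[[0.006,0.001,-0.01],[0,0,0],[0,0,0],[0,0,0],[0,0,0],[0,0,0],[0,0,0]])

```text
time_s: 19.25
position: [0.6464, 0.3046, 0.1374]
tcp_rot: [[-0.992, 0.122, 0.004], [0.122, 0.992, 0.001], [-0.004, 0.002, -1.0]]
force: [-0.3, -0.3, -0.9]
opening: 0.996
```

```bash
python3 -c "
from meas import *
togo([.6464,.3043,.079],yawR(173))
"
```

```text
pos [646.4 304.6 137.4] F [-0.3 -0.3 -0.9] M [ 0.12 -0.09 -0.02] open 0.996 t 19.25 j [ 16.  41.  71.   0.  68. -67.]
slide mm [ 0.2 -0.4 58.4] twist [ 0.0017  0.004  -0.0005]
```

Emit:
carry_out(grip=[1,1,1,1,1,1,1,1], slide=[[0,0,8],[0,0,10],[0,0,10],[0,0,10],[0,0,10],[0,0,7],[0,0,3],[0,0,0]], twist=[[0.002,0.004,0],[0,0,0],[0,0,0],[0,0,0],[0,0,0],[0,0,0],[0,0,0],[0,0,0]])

```text
time_s: 20.05
position: [0.6463, 0.3045, 0.0732]
tcp_rot: [[-0.992, 0.122, -0.001], [0.122, 0.992, -0.001], [0.001, -0.001, -1.0]]
force: [0.8, 0.3, 0.1]
opening: 1.0
```

```bash
python3 -c "
from meas import *
togo([.6464,.3043,.079],yawR(173))
"
```

```text
pos [646.3 304.5  73.2] F [0.8 0.3 0.1] M [ 0.05 -0.16  0.01] open 1.0 t 20.05 j [ 16.  45.  73.  -0.  62. -67.]
slide mm [-0.1 -0.2 -5.8] twist [-0.0008 -0.0014 -0.0006]
```

Emit:
carry_out(grip=[-1,-1,-1,-1,-1,-1,-1,-1,-1,-1,-1,-1], slide=[[0,0,-3],[0,0,0],[0,0,0],[0,0,0],[0,0,0],[0,0,0],[0,0,0],[0,0,0],[0,0,0],[0,0,0],[0,0,0],[0,0,0]], twist=[[0,0,0],[0,0,0],[0,0,0],[0,0,0],[0,0,0],[0,0,0],[0,0,0],[0,0,0],[0,0,0],[0,0,0],[0,0,0],[0,0,0]])

```text
time_s: 21.25
position: [0.6478, 0.3045, 0.0791]
tcp_rot: [[-0.992, 0.122, 0.003], [0.122, 0.992, -0.0], [-0.003, 0.0, -1.0]]
force: [-0.8, 0.4, -0.2]
opening: 0.254
```

```bash
python3 -c "
from meas import *
togo([.6464,.3043,.079],yawR(173))
"
```

```text
pos [647.8 304.5  79.1] F [-0.8  0.4 -0.2] M [ 0.02 -0.13  0.01] open 0.254 t 21.25 j [ 16.  45.  73.  -0.  62. -67.]
slide mm [ 1.4 -0.3  0.1] twist [ 0.0001  0.0025 -0.0006]
```

Emit:
carry_out(grip=[-1,-1,-1,-1,-1,-1,-1,-1,-1], slide=[[0,0,-8],[0,0,-15],[0,0,-20],[0,0,-20],[0,0,-20],[0,0,-20],[0,0,-20],[0,0,0],[0,0,0]], twist=[[0,0,0],[0,0,0],[0,0,0],[0,0,0],[0,0,0],[0,0,0],[0,0,0],[0,0,0],[0,0,0]])

```text
time_s: 22.15
position: [0.6455, 0.3055, 0.2099]
tcp_rot: [[-0.992, 0.122, -0.001], [0.122, 0.992, 0.002], [0.001, 0.002, -1.0]]
force: [-0.3, -0.3, -3.3]
opening: 0.253
```

```bash
cat > held.py <<'E'
from meas import *
def held(save=None):
    R=bot.read_state(); w=cam("wrist")
    if save: cv2.imwrite(save,w["color"][:,:,::-1])
    P=cloud(w); T=(P-R["position"])@R["tcp_rot"]*1000   # tool mm
    return R,w,P,T
if __name__=="__main__":
    R,w,P,T=held("pics/w8.png"); togo([.6464,.3043,.2],yawR(173))
    # points of scoop: within box in tool frame
    m=(abs(T[...,0])<45)&(T[...,1]>-125)&(T[...,1]<25)&(T[...,2]>-30)&(T[...,2]<90)
    q=T[m]; print(len(q))
    pan=q[(q[:,2]>55)]; print("pan z",np.percentile(pan[:,2],[5,50,95]),"y",np.percentile(pan[:,1],[1,99]),"x",np.percentile(pan[:,0],[1,99]))
    tin=pan[(pan[:,1]<-30)&(pan[:,1]>-100)&(pan[:,2]>66)]
    A=np.c_[tin[:,:2],np.ones(len(tin))]; print("plane z=ax+by+c",np.linalg.lstsq(A,tin[:,2],rcond=None)[0],len(tin))
    h=np.histogram(tin[:,0],bins=np.arange(-45,46,2)); print(list(zip(h[1][:-1].astype(int).tolist(),h[0].tolist())))
E
python3 held.py
```

```text
pos [645.9 305.7 210.1] F [ 1.1 -0.2 -2.1] M [ 0.18 -0.14 -0.04] open 0.249 t 22.2 j [ 16.  37.  67.   0.  76. -67.]
slide mm [-0.7 -1.3 10.1] twist [ 0.0022 -0.0003 -0.0006]
4837
pan z [60.41481861 70.71333633 72.51397121] y [-106.40692313    0.16549701] x [-31.06228193  36.07965542]
plane z=ax+by+c [-9.34064886e-03  1.55559047e-02  7.17296194e+01] 1833
[(-45, 0), (-43, 0), (-41, 0), (-39, 0), (-37, 0), (-35, 0), (-33, 13), (-31, 41), (-29, 74), (-27, 0), (-25, 0), (-23, 175), (-21, 196), (-19, 147), (-17, 0), (-15, 0), (-13, 0), (-11, 0), (-9, 0), (-7, 0), (-5, 0), (-3, 0), (-1, 185), (1, 227), (3, 116), (5, 0), (7, 0), (9, 0), (11, 0), (13, 0), (15, 0), (17, 0), (19, 0), (21, 133), (23, 224), (25, 116), (27, 0), (29, 5), (31, 42), (33, 58), (35, 81), (37, 0), (39, 0), (41, 0), (43, 0)]
```

View pics/w8.png

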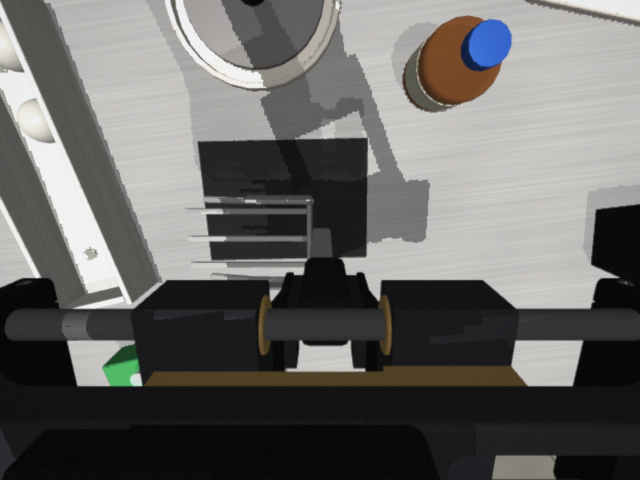

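The scoop is held securely: its centre line is at tool x = +1.8, the tips at tool y = -107, and the pan is level within 1°. Now I'll map the balls and chips in the trough frame.

```bash
cat > trough.py <<'E'
from h import *
O=np.array([.4254,.0100,0]); A=np.radians(6.81); U=np.array([[np.cos(A),-np.sin(A),0],[np.sin(A),np.cos(A),0],[0,0,1]])
def tw(p): return O+U@(np.array(p)/1000.)      # trough mm -> world m
def wt(P): return (P-O)@U*1000
def content(w):
    Q=wt(cloud(w)); x,y,z=Q[...,0],Q[...,1],Q[...,2]
    fl=6+np.maximum(0,x-135)*.07
    ins=(x>-15)&(x<283)&(abs(y)<36)
    m=ins&(z-fl>20)&(z-fl<47)&(abs(y)<35)&(x>0)
    n,l,st,_=cv2.connectedComponentsWithStats(m.astype(np.uint8))
    for i in range(1,n):
        if st[i,4]>60:
            q=Q[l==i]
            s=np.linalg.lstsq(np.c_[2*q,np.ones(len(q))],(q**2).sum(1),rcond=None)[0]; r=np.sqrt(s[3]+(s[:3]**2).sum())
            print("ball?",st[i,4],np.round(s[:3],1),"r",round(r,1))
    m=ins&(z-fl>4)&(z-fl<15)
    n,l,st,_=cv2.connectedComponentsWithStats(m.astype(np.uint8))
    for i in range(1,n):
        if st[i,4]>12:
            q=Q[l==i]; print("low",st[i,:],"x",np.round(np.percentile(q[:,0],[2,98])),"y",np.round(np.percentile(q[:,1],[2,98])),"zf",(z-fl)[l==i].max().round(1))
if __name__=="__main__":
    for f in("w6.npz","w7.npz"):
        print(f); content(dict(np.load(f)))
    print("top"); t=cam("top"); content(t)
    for n,(u,v) in dict(c1=(325,221),c2=(319.7,241),c3=(320,283.3),c4=(337,293.7)).items(): print(n,wt(plane(t,u,v,.014)).round(0))
E
python3 trough.py
```

```text
w6.npz
ball? 459 [279.9  -1.2  52.1] r 21.1
ball? 744 [90.6 12.8 29.4] r 21.3
ball? 651 [21.3 14.3 29.3] r 21.3
low [503  63  49   8 125] x [282. 283.] y [-35.  21.] zf 15.0
low [512 104  10  12  71] x [230. 243.] y [-15.  -5.] zf 13.0
low [483 149  11  11  64] x [175. 186.] y [ 5. 16.] zf 12.0
low [479 266  10   9  51] x [19. 31.] y [-27. -17.] zf 12.5
low [451 288  39   8 157] x [-9. -5.] y [-35.  17.] zf 15.0
w7.npz
ball? 1010 [21.6 14.  29.3] r 21.2
ball? 906 [91.1 12.4 29.3] r 21.2
ball? 119 [242.6  15.3  49.6] r 41.9
low [ 33  53  42  20 257] x [-9. -4.] y [-35.  11.] zf 15.0
low [57 90 11 12 72] x [20. 31.] y [-27. -18.] zf 13.0
low [137 209   8  10  34] x [175. 187.] y [ 5. 12.] zf 13.1
low [138 254  10  10  55] x [231. 242.] y [-15.  -6.] zf 12.0
low [154 286  21   7  41] x [282. 283.] y [-13.  16.] zf 14.8
top
ball? 66 [2.755e+02 1.000e-01 5.070e+01] r 23.4
ball? 177 [87.4 11.1 31.5] r 18.7
ball? 177 [18.9 12.3 32.3] r 18.2
low [324 304  14   4  17] x [-14.  -8.] y [-20.  15.] zf 14.5
c1 [233. -14.  14.]
c2 [177.   7.  14.]
c3 [55. 20. 14.]
c4 [ 21. -24.  14.]
```

```bash
cat >> trough.py <<'E'
def Rt(pitch=0.,yaw=6.81):
    "tool orientation: scoop x along trough x, pitch>0 = scoop front up (rad)"
    R=yawR(yaw+90)            # tool y = scoop x, tool x = scoop y
    return R@Rn.from_rotvec([pitch*PS,0,0]).as_matrix()
PS=1  # sign checked below
def tips_goal(tx,ty,tz,pitch=0.,yaw=6.81):
    "TCP world pose so that tine-tip underside (middle tine) is at trough (tx,ty,tz) mm; scoop pitch absolute"
    R=Rt(pitch-0.0156,yaw); off=np.array([1.8,-107.5,73.0])/1000
    return tw([tx,ty,tz])-R@off, R
if __name__=="__main__":
    R=Rt(.25); print("tip dir z (should be >0)", (R@np.array([0,-1,0]))[2])
    togo(*tips_goal(118,0,100))
E
python3 trough.py | tail -4
```

```text
c4 [ 21. -24.  14.]
tip dir z (should be >0) 0.24740395925452294
pos [645.3 305.4 208.7] F [-0.8 -0.2 -2.3] M [ 0.17 -0.16 -0.  ] open 0.249 t 22.3 j [ 16.  37.  67.   0.  76. -67.]
slide mm [ -36.3 -268.2   33.6] twist [-0.014  -0.0132  1.329 ]
```

Emit:
carry_out(grip=[-1,-1,-1,-1,-1,-1,-1,-1,-1,-1,-1,-1], slide=[[0,-15,-8],[0,-28,-8],[0,-30,-5],[0,-30,-5],[0,-30,0],[0,-30,0],[0,-20,0],[0,0,0],[0,0,0],[0,0,0],[0,0,0],[0,0,0]], twist=[[0,0,0],[0,0,0],[0,0,0],[0,0,0],[0,0,0],[0,0,0.05],[0,0,0.12],[0,0,0.12],[0,0,0.12],[0,0,0.12],[0,0,0.12],[0,0,0.12]])

```text
time_s: 23.5
position: [0.6122, 0.1025, 0.2292]
tcp_rot: [[-0.599, 0.8, -0.024], [0.8, 0.599, -0.009], [0.007, -0.024, -1.0]]
force: [-0.1, 0.0, -2.4]
opening: 0.25
```

```bash
python3 trough.py | tail -2
```

```text
pos [612.  102.5 229.1] F [-0.3 -0.6 -3.1] M [-0.   -0.28  0.09] open 0.249 t 23.55 j [ -1.  29.  79.  -1.  73. -37.]
slide mm [-76.4  -9.8  54.1] twist [-0.0411 -0.005   0.5204]
```

Emit:
carry_out(grip=[-1,-1,-1,-1,-1,-1,-1], slide=[[-10,0,-10],[-10,0,0],[-10,0,0],[-10,0,0],[-10,0,0],[0,0,0],[0,0,0]], twist=[[-0.02,0,0.1],[-0.02,0,0.1],[0,0,0.1],[0,0,0.1],[0,0,0.1],[0,0,0],[0,0,0]])

```text
time_s: 24.25
position: [0.6293, 0.0506, 0.2371]
tcp_rot: [[-0.134, 0.991, 0.003], [0.991, 0.134, 0.009], [0.009, 0.004, -1.0]]
force: [-0.7, -0.6, -2.2]
opening: 0.246
```

```bash
python3 trough.py | tail -2
```

```text
pos [629.3  50.6 237.1] F [ 0.4  0.6 -2.5] M [-0.02 -0.12  0.04] open 0.25 t 24.3 j [ -6.  28.  79.   1.  73. -14.]
slide mm [-18.7  16.5  62.3] twist [-0.0112 -0.0084  0.015 ]
```

Emit:
carry_out(grip=[-1,-1,-1,-1,-1,-1,-1,-1], slide=[[-10,8,0],[-9,8,0],[0,0,12],[0,0,15],[0,0,15],[0,0,10],[0,0,0],[0,0,0]], twist=[[-0.035,-0.008,0.015],[-0.035,0,0],[0,0,0],[0,0,0],[0,0,0],[0,0,0],[0,0,0],[0,0,0]])

```text
time_s: 25.1
position: [0.6479, 0.0387, 0.1802]
tcp_rot: [[-0.134, 0.989, 0.066], [0.991, 0.133, 0.012], [0.003, 0.067, -0.998]]
force: [0.2, -0.2, -1.9]
opening: 0.252
```

Run:
```python
from trough import *
from held import held
togo(*tips_goal(118,0,75,-.065))
R,w,P,T=held("pics/w9.png")
m=(abs(T[...,0])<45)&(T[...,1]>-115)&(T[...,1]<25)&(T[...,2]>45)&(T[...,2]<80)
Q=wt(P)[m]; t=T[m]
for nm,s in(("tip",t[:,1]<-90),("mid",(t[:,1]>-70)&(t[:,1]<-50)),("back",(t[:,1]>-28)&(t[:,1]<-16))):
    print(nm,s.sum(),"x",np.percentile(Q[s][:,0],[1,99]).round(1),"y",np.percentile(Q[s][:,1],[1,99]).round(1),"z",np.percentile(Q[s][:,2],[5,50,95]).round(1))
import meas; meas.go(w)
```

```text
pos [647.9  38.7 180.2] F [ 0.2 -0.2 -1.9] M [-0.01 -0.14 -0.02] open 0.252 t 25.1 j [ -7.  31.  83.   1.  62. -15.]
slide mm [-4.  -6.7 23.4] twist [-0.0131 -0.0042  0.0149]
tip 411 x [121.4 139.5] y [-28.1  35.1] z [100.2 102.3 104.3]
mid 725 x [159.2 179.1] y [-27.4  38.2] z [103.6 105.6 123.9]
back 421 x [200.1 213.2] y [-19.7  38.7] z [106.1 107.7 128.6]
mat 12644 (array([661. , 202.6]), array([221.7,  90.1]), 8.62)
trough rim 6287 (array([555.9,  25.2]), array([323.5,  88.3]), 6.83)
```

View pics/w9.png

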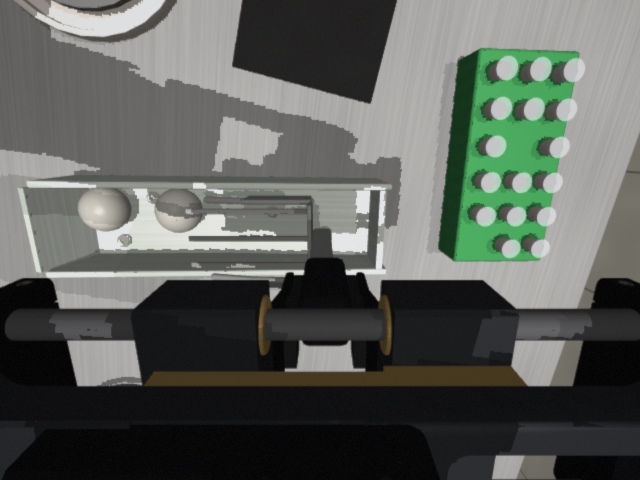

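Run:
```python
from trough import *
w=cam("wrist"); np.savez("w9.npz",**w); content(w)
for u,v in((154,198),(125,240)): print(wt(pt(w,u,v)).round(1))
crop(w,10,160,390,130,2,"pics/w9c.png")
togo(*tips_goal(118,0,40,-.065))
```

```text
ball? 1805 [21.3 13.8 29. ] r 21.5
ball? 1562 [90.6 12.2 28.9] r 21.6
ball? 459 [291.6   0.4  50.9] r 23.5
low [ 74 188  13  16  99] x [-10.  -5.] y [19. 32.] zf 15.0
low [368 191   5  66 134] x [282. 283.] y [-35.  31.] zf 14.9
low [146 192  14  12  83] x [55. 66.] y [17. 28.] zf 12.3
low [268 205  10   4  27] x [177. 185.] y [13. 15.] zf 10.7
low [268 215  10   3  18] x [177. 185.] y [3. 6.] zf 11.9
low [ 80 218  17  38 314] x [-10.  -5.] y [-35.  -2.] zf 15.0
low [321 226  11   9  25] x [232. 243.] y [-14.  -6.] zf 9.9
low [117 235  14  12  93] x [20. 31.] y [-29. -17.] zf 12.6
[63.7 22.7 18. ]
[ 28.8 -21.4  16.1]
pos [648.1  38.6 180.7] F [ 0.5 -0.5 -2.9] M [ 0.01 -0.07 -0.01] open 0.25 t 25.2 j [ -7.  31.  83.   1.  62. -15.]
slide mm [-3.9 -9.4 58.8] twist [-0.0122 -0.0039  0.0146]
```

View pics/w9c.png

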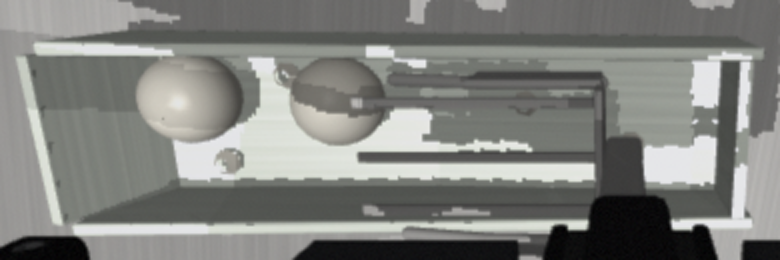

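Emit:
carry_out(grip=[-1,-1,-1,-1,-1,-1], slide=[[-4,-7,0],[0,0,0],[0,0,10],[0,0,10],[0,0,0],[0,0,0]], twist=[[-0.012,-0.004,0.015],[0,0,0],[0,0,0],[0,0,0],[0,0,0],[0,0,0]])

```text
time_s: 25.8
position: [0.6439, 0.0331, 0.1608]
tcp_rot: [[-0.117, 0.99, 0.085], [0.993, 0.116, 0.009], [-0.001, 0.085, -0.996]]
force: [0.2, -0.0, -2.3]
opening: 0.254
```

Run:
```python
from trough import *
togo(*tips_goal(119,0,10,-.07))
```

```text
pos [643.9  33.1 160.8] F [ 0.2 -0.  -2.3] M [-0.   -0.15  0.03] open 0.254 t 25.8 j [ -8.  32.  85.   1.  58. -15.]
slide mm [ 1.3 -5.7 68.6] twist [-0.0004  0.0015 -0.0017]
```

Emit:
carry_out(grip=[-1,-1,-1,-1,-1,-1], slide=[[1,-6,0],[0,0,5],[0,0,5],[0,0,5],[0,0,3],[0,0,0]], twist=[[0,0.002,-0.002],[0,0,0],[0,0,0],[0,0,0],[0,0,0],[0,0,0]])

```text
time_s: 26.4
position: [0.6392, 0.0337, 0.1406]
tcp_rot: [[-0.119, 0.989, 0.084], [0.993, 0.119, 0.011], [0.001, 0.085, -0.996]]
force: [-0.5, -0.0, -2.9]
opening: 0.254
```

Run:
```python
from trough import *
from held import held
togo(*tips_goal(119,0,10,-.07))
R,w,P,T=held("pics/w10.png")
m=(abs(T[...,0])<45)&(T[...,1]>-115)&(T[...,1]<25)&(T[...,2]>45)&(T[...,2]<80)
Q=wt(P)[m]; t=T[m]
for nm,s in(("tip",t[:,1]<-90),("mid",(t[:,1]>-70)&(t[:,1]<-50)),("back",(t[:,1]>-28)&(t[:,1]<-16))):
    print(nm,s.sum(),"x",np.percentile(Q[s][:,0],[1,99]).round(1),"y",np.percentile(Q[s][:,1],[1,99]).round(1),"z",np.percentile(Q[s][:,2],[5,50,95]).round(1))
crop(w,10,140,390,160,2,"pics/w10c.png")
```

```text
pos [639.2  33.7 140.6] F [-0.5 -0.  -2.9] M [ 0.04 -0.04  0.02] open 0.254 t 26.4 j [ -8.  33.  87.   2.  55. -15.]
slide mm [-0.   0.7 48.9] twist [-0.0005 -0.0007  0.0007]
tip 648 x [106.8 131.2] y [-29.7  42.9] z [59.2 61.7 63.5]
mid 930 x [151.3 171.1] y [-30.6  43.1] z [61.8 64.4 80. ]
back 534 x [192.5 205.3] y [-23.6  42.9] z [62.  67.4 88.2]
```

View pics/w10c.png

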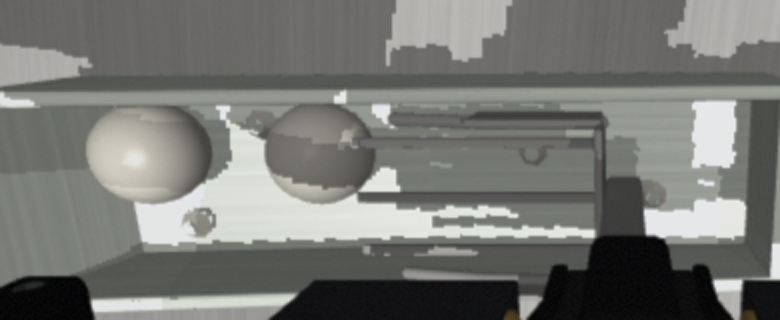

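```bash
cat > tines.py <<'E'
from trough import *
from held import held
def tines(save=None):
    R,w,P,T=held(save)
    m=(abs(T[...,0])<33)&(T[...,1]>-112)&(T[...,1]<-16)&(abs(T[...,2]-71.7-.0156*T[...,1])<3.0)
    Q=wt(P)
    for lo,hi in((-106,-85),(-40,-20)):
        s=m&(T[...,1]>lo)&(T[...,1]<hi); q=Q[s]; t=T[s]
        for c in(-20.2,1.8,23.8):
            k=abs(t[:,0]-c)<5
            if k.sum()>5: print("band",lo,"tine",c,"n",k.sum(),"trough y",q[k][:,1].mean().round(1),"x",q[k][:,0].min().round(1),"ztop",np.median(q[k][:,2]).round(1))
    # free rims of the trough
    r=(Q[...,2]>59)&(Q[...,2]<65)
    for nm,a,b in(("+y rim",34,48),("-y rim",-48,-34)):
        k=r&(Q[...,1]>a)&(Q[...,1]<b)&(Q[...,0]>0)&(Q[...,0]<280)
        if k.sum()>30: print(nm,np.percentile(Q[k][:,1],[3,97]).round(1),k.sum())
    return w
if __name__=="__main__": tines()
E
python3 tines.py
```

```text
band -106 tine -20.2 n 141 trough y -21.4 x 115.9 ztop 61.5
band -106 tine 1.8 n 149 trough y 0.4 x 115.8 ztop 61.5
band -106 tine 23.8 n 154 trough y 22.2 x 115.7 ztop 61.7
band -40 tine -20.2 n 149 trough y -21.5 x 181.5 ztop 66.8
band -40 tine 1.8 n 148 trough y 0.4 x 181.5 ztop 66.8
band -40 tine 23.8 n 156 trough y 22.3 x 181.6 ztop 67.0
+y rim [37.8 43.5] 3066
-y rim [-43.8 -38.1] 916
```

Emit:
carry_out(grip=[-1,-1,-1,-1,-1,-1,-1], slide=[[0,1,6],[0,0,8],[0,0,8],[0,0,8],[0,0,6],[0,0,0],[0,0,0]], twist=[[0,0,0],[0,0,0],[0,0,0],[0,0,0],[0,0,0],[0,0,0],[0,0,0]])

```text
time_s: 27.2
position: [0.644, 0.0342, 0.1016]
tcp_rot: [[-0.119, 0.989, 0.085], [0.993, 0.119, 0.011], [0.001, 0.085, -0.996]]
force: [-0.0, -0.4, -2.0]
opening: 0.25
```

```bash
python3 tines.py
python3 - <<'E'
from trough import *
togo(*tips_goal(119,0,9,-.07))
E
```

```text
band -106 tine -20.2 n 141 trough y -21.6 x 120.8 ztop 22.3
band -106 tine 1.8 n 149 trough y 0.4 x 120.7 ztop 22.5
band -106 tine 23.8 n 154 trough y 22.2 x 120.6 ztop 22.5
band -40 tine -20.2 n 145 trough y -21.6 x 186.4 ztop 27.6
band -40 tine 1.8 n 150 trough y 0.4 x 186.4 ztop 27.6
band -40 tine 23.8 n 155 trough y 22.2 x 186.4 ztop 28.0
+y rim [37.8 43.6] 3879
-y rim [-38.9 -37.8] 73
pos [643.9  34.2 101.6] F [-0.1 -0.4 -2.4] M [ 0.02 -0.11 -0.03] open 0.25 t 27.25 j [ -8.  36.  88.   2.  51. -15.]
slide mm [ 0.1 -0.9 10.7] twist [-0.0003 -0.0007  0.0006]
```

Emit:
carry_out(grip=[-1,-1,-1,-1,-1,-1], slide=[[0,-1,4],[0,0,3],[0,0,2],[0,0,2],[0,0,1],[0,0,0]], twist=[[0,0,0],[0,0,0],[0,0,0],[0,0,0],[0,0,0],[0,0,0]])

```text
time_s: 27.85
position: [0.6447, 0.0341, 0.0898]
tcp_rot: [[-0.119, 0.989, 0.087], [0.993, 0.119, 0.01], [0.0, 0.087, -0.996]]
force: [0.1, 0.8, -2.0]
opening: 0.252
```

```bash
python3 tines.py
python3 - <<'E'
from trough import *
togo(*tips_goal(105,0,7,-.07))
E
```

```text
band -106 tine -20.2 n 149 trough y -21.7 x 121.6 ztop 10.3
band -106 tine 1.8 n 152 trough y 0.2 x 121.6 ztop 10.4
band -106 tine 23.8 n 156 trough y 22.0 x 121.4 ztop 10.7
band -40 tine -20.2 n 150 trough y -21.7 x 187.2 ztop 15.8
band -40 tine 1.8 n 149 trough y 0.2 x 187.2 ztop 15.9
band -40 tine 23.8 n 153 trough y 22.0 x 187.3 ztop 16.0
+y rim [37.9 43.5] 4135
pos [644.7  34.1  89.9] F [ 0.9 -1.1 -2.5] M [ 0.04 -0.01 -0.04] open 0.25 t 27.9 j [ -8.  37.  89.   2.  49. -15.]
slide mm [  0.2 -14.8  -0.3] twist [ 0.002  -0.0001  0.0007]
```

Emit:
carry_out(grip=[-1,-1,-1,-1,-1], slide=[[0,-5,0],[0,-5,0],[0,-5,0],[0,0,0],[0,0,0]], twist=[[0,0,0],[0,0,0],[0,0,0],[0,0,0],[0,0,0]])

```text
time_s: 28.4
position: [0.6309, 0.0319, 0.0905]
tcp_rot: [[-0.119, 0.989, 0.093], [0.993, 0.119, 0.01], [-0.001, 0.093, -0.996]]
force: [0.2, 0.8, -1.3]
opening: 0.25
```

Run:
```python
from tines import *
w=tines("pics/w11.png"); content(w); crop(w,0,140,400,160,2,"pics/w11c.png")
togo(*tips_goal(85,1,7,-.04))
```

```text
band -106 tine -20.2 n 143 trough y -22.5 x 108.3 ztop 10.4
band -106 tine 1.8 n 152 trough y -0.5 x 108.1 ztop 10.5
band -106 tine 23.8 n 157 trough y 21.3 x 107.9 ztop 10.5
band -40 tine -20.2 n 147 trough y -22.4 x 173.7 ztop 16.4
band -40 tine 1.8 n 157 trough y -0.3 x 173.7 ztop 16.3
band -40 tine 23.8 n 156 trough y 21.3 x 173.9 ztop 16.6
+y rim [37.9 43.6] 4325
ball? 1180 [282.9   5.   48.2] r 19.3
ball? 623 [183.8  11.4  36.8] r 25.8
ball? 3622 [21.4 13.9 29.1] r 21.4
ball? 3134 [90.7 12.3 28.9] r 21.6
ball? 78 [174.2 -34.7  33.4] r 4.2
low [407 199  11  81 393] x [282. 283.] y [-33.  30.] zf 15.0
low [204 201  38   3  95] x [123. 149.] y [28. 31.] zf 14.9
low [ 10 204  18  14 107] x [-10.  -6.] y [23. 30.] zf 14.9
low [112 204  18  17 136] x [56. 65.] y [17. 28.] zf 12.5
low [312 205   1  19  19] x [204. 204.] y [14. 27.] zf 14.9
low [ 79 207  13  24  26] x [36. 41.] y [11. 27.] zf 15.0
low [190 209 117   6 673] x [112. 198.] y [19. 23.] zf 8.9
low [274 219  17  16 155] x [175. 187.] y [ 3. 15.] zf 12.9
low [313 229  18   3  28] x [205. 217.] y [7. 9.] zf 15.0
low [192 236 115   6 635] x [114. 198.] y [-3.  2.] zf 9.2
low [345 245  17  16 145] x [231. 242.] y [-18.  -6.] zf 12.4
low [ 22 251  24  27 373] x [-10.  -5.] y [-27.  -6.] zf 15.0
low [ 75 263  18  15 170] x [21. 31.] y [-28. -18.] zf 12.7
low [196 262 110   6 589] x [114. 196.] y [-25. -20.] zf 9.1
low [211 273  42   7 201] x [122. 154.] y [-33. -29.] zf 14.9
pos [630.8  31.9  90.4] F [-0.2 -0.9 -1.6] M [-0.06 -0.05  0.03] open 0.252 t 28.45 j [ -8.  36.  91.   2.  48. -16.]
slide mm [  1.8 -18.6   2.8] twist [0.0375 0.0012 0.0007]
```

View pics/w11c.png

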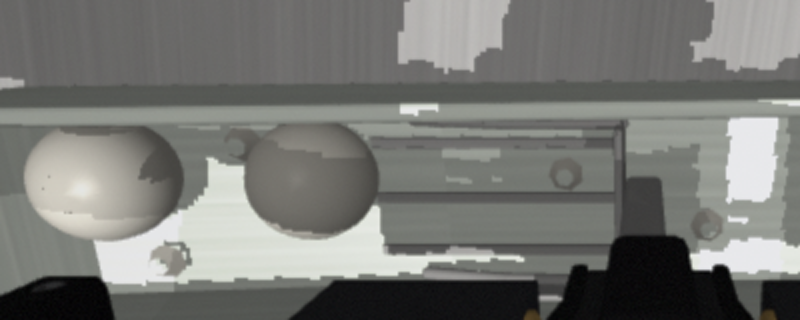

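Emit:
carry_out(grip=[-1,-1,-1,-1,-1,-1,-1,-1,-1], slide=[[1,-2,0],[1,-3,0],[0,-3,0],[0,-3,0],[0,-3,1],[0,-3,1],[0,-3,0],[0,0,0],[0,0,0]], twist=[[0.005,0,0],[0.006,0,0],[0.006,0,0],[0.006,0,0],[0.006,0,0],[0.006,0,0],[0,0,0],[0,0,0],[0,0,0]])

```text
time_s: 29.35
position: [0.6102, 0.0316, 0.0867]
tcp_rot: [[-0.119, 0.991, 0.057], [0.993, 0.119, 0.005], [-0.001, 0.057, -0.998]]
force: [1.1, 0.3, -1.8]
opening: 0.245
```

```bash
cat > look.py <<'E'
import sys,io,contextlib
from tines import *
n=sys.argv[1]; g=[float(a) for a in sys.argv[2:]]
b=io.StringIO()
with contextlib.redirect_stdout(b):
    w=tines(f"pics/{n}.png"); content(w)
for l in b.getvalue().splitlines():
    if "band" in l or ("ball?" in l and " r 2" in l): print(l)
crop(w,0,140,400,160,2,f"pics/{n}c.png")
togo(*tips_goal(*g))
E
python3 look.py w12 65 2 7 -.02
```

```text
band -106 tine -20.2 n 139 trough y -20.4 x 84.5 ztop 10.1
band -106 tine 1.8 n 67 trough y 1.5 x 95.8 ztop 10.4
band -106 tine 23.8 n 104 trough y 23.6 x 90.4 ztop 10.3
band -40 tine -20.2 n 150 trough y -20.3 x 150.3 ztop 13.5
band -40 tine 1.8 n 152 trough y 1.7 x 150.4 ztop 13.5
band -40 tine 23.8 n 156 trough y 23.4 x 150.4 ztop 13.5
ball? 3006 [80.1 12.2 28.8] r 21.6
ball? 3281 [21.4 13.9 29.1] r 21.4
pos [610.2  31.6  86.7] F [ 1.  -0.3 -1.7] M [-0.01 -0.19  0.05] open 0.252 t 29.4 j [ -8.  36.  92.   1.  48. -15.]
slide mm [  0.7 -16.4   2. ] twist [0.0213 0.0015 0.0005]
```

View pics/w12c.png

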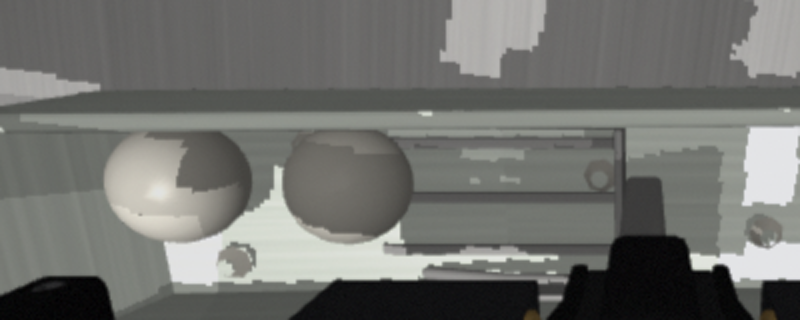

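Emit:
carry_out(grip=[-1,-1,-1,-1,-1,-1,-1,-1,-1], slide=[[1,-2,0],[0,-3,1],[0,-3,0],[0,-3,1],[0,-3,0],[0,-2,0],[0,0,0],[0,0,0],[0,0,0]], twist=[[0.005,0,0],[0.005,0,0],[0.005,0,0],[0.005,0,0],[0,0,0],[0,0,0],[0,0,0],[0,0,0],[0,0,0]])

```text
time_s: 30.3
position: [0.5963, 0.0302, 0.0852]
tcp_rot: [[-0.118, 0.992, 0.043], [0.993, 0.118, 0.002], [-0.003, 0.043, -0.999]]
force: [2.5, 0.2, -0.4]
opening: 0.254
```

```bash
python3 look.py w13 50 2 6.5 -.01
```

```text
band -106 tine -20.2 n 143 trough y -20.0 x 69.3 ztop 9.8
band -106 tine 1.8 n 59 trough y 1.8 x 82.0 ztop 10.0
band -106 tine 23.8 n 91 trough y 23.8 x 77.0 ztop 10.2
band -40 tine -20.2 n 147 trough y -20.1 x 135.2 ztop 12.3
band -40 tine 1.8 n 152 trough y 2.0 x 135.3 ztop 12.4
band -40 tine 23.8 n 130 trough y 24.1 x 135.5 ztop 12.6
ball? 1406 [265.7   7.6  48.7] r 24.3
ball? 6127 [49.4 14.5 36.5] r 27.4
pos [596.3  30.3  85.2] F [1.5 0.9 0.3] M [ 0.09 -0.39 -0.02] open 0.251 t 30.35 j [ -8.  36.  94.   1.  48. -15.]
slide mm [  0.3 -16.6   2.2] twist [0.0169 0.0029 0.    ]
```

View pics/w13c.png

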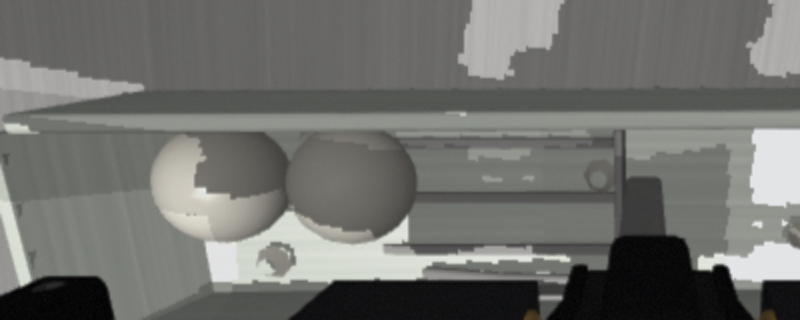

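Emit:
carry_out(grip=[-1,-1,-1,-1,-1,-1,-1,-1,-1], slide=[[0,-3,1],[0,-3,0],[0,-3,1],[0,-3,0],[0,-3,0],[0,-3,0],[0,0,0],[0,0,0],[0,0,0]], twist=[[0.004,0,0],[0.004,0,0],[0.004,0,0],[0.004,0,0],[0,0,0],[0,0,0],[0,0,0],[0,0,0],[0,0,0]])

```text
time_s: 31.25
position: [0.5798, 0.0276, 0.0839]
tcp_rot: [[-0.118, 0.992, 0.032], [0.993, 0.118, -0.001], [-0.004, 0.031, -1.0]]
force: [2.0, -0.2, 1.4]
opening: 0.252
```

```bash
python3 look.py w14 40 2 6.5 -.01
```

```text
band -106 tine -20.2 n 152 trough y -20.7 x 51.7 ztop 9.6
band -106 tine 1.8 n 9 trough y 1.1 x 71.1 ztop 10.2
band -106 tine 23.8 n 36 trough y 23.7 x 65.3 ztop 10.0
band -40 tine -20.2 n 148 trough y -20.8 x 117.7 ztop 11.4
band -40 tine 1.8 n 154 trough y 1.2 x 117.8 ztop 11.5
band -40 tine 23.8 n 130 trough y 23.3 x 117.8 ztop 11.5
ball? 5937 [39.8 13.9 36.3] r 26.7
pos [579.8  27.6  83.9] F [ 2.8 -0.2  0.7] M [ 0.09 -0.54 -0.02] open 0.247 t 31.3 j [ -8.  35.  96.   0.  48. -15.]
slide mm [ 1.1 -9.9  1.4] twist [ 0.0057  0.0044 -0.0002]
```

View pics/w14c.png

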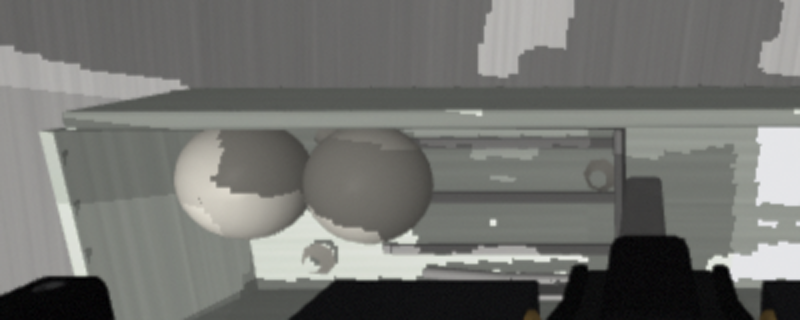

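Emit:
carry_out(grip=[-1,-1,-1,-1,-1,-1,-1,-1,-1], slide=[[-2,0,0],[-1,-3,0],[0,-3,0],[0,-3,0],[0,-3,0],[0,-3,0],[0,0,0],[0,0,0],[0,0,0]], twist=[[0.005,0.004,0],[0,0,0],[0,0,0],[0,0,0],[0,0,0],[0,0,0],[0,0,0],[0,0,0],[0,0,0]])

```text
time_s: 32.2
position: [0.5639, 0.0223, 0.0834]
tcp_rot: [[-0.119, 0.993, 0.026], [0.993, 0.119, 0.003], [-0.0, 0.026, -1.0]]
force: [2.0, 0.1, -0.3]
opening: 0.251
```

```bash
python3 look.py w15 30 -2 6 -.01
```

```text
band -106 tine -20.2 n 143 trough y -24.0 x 35.0 ztop 9.6
band -40 tine -20.2 n 148 trough y -23.8 x 100.9 ztop 11.1
band -40 tine 1.8 n 149 trough y -1.9 x 100.9 ztop 11.0
band -40 tine 23.8 n 162 trough y 19.7 x 101.1 ztop 11.3
ball? 723 [110.5   9.2  33.9] r 27.0
ball? 2233 [279.6   0.6  50.7] r 21.8
ball? 5900 [39.3 12.2 37. ] r 26.5
pos [563.9  22.4  83.4] F [2.4 0.2 0.8] M [-0.02 -0.53 -0.02] open 0.251 t 32.25 j [ -9.  34.  98.   1.  47. -17.]
slide mm [ 0.3 -3.4  1.5] twist [0.0002 0.0002 0.0002]
```

View pics/w15c.png

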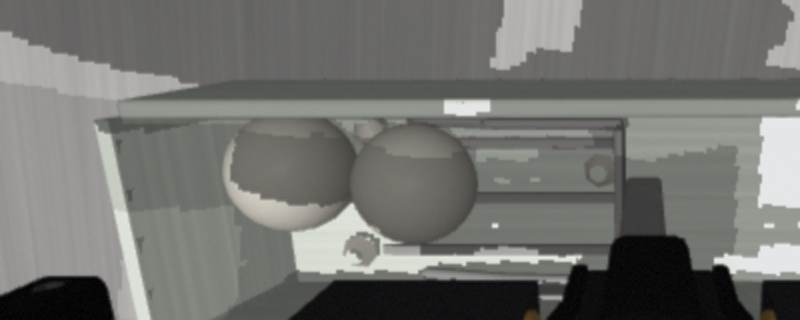

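Emit:
carry_out(grip=[-1,-1,-1,-1,-1,-1,-1,-1,-1], slide=[[0,-3,1],[0,-3,0],[0,-3,0],[0,-3,0],[0,-3,0],[0,0,0],[0,0,0],[0,0,0],[0,0,0]], twist=[[0,0,0],[0,0,0],[0,0,0],[0,0,0],[0,0,0],[0,0,0],[0,0,0],[0,0,0],[0,0,0]])

```text
time_s: 33.15
position: [0.5546, 0.0203, 0.0847]
tcp_rot: [[-0.117, 0.992, 0.039], [0.993, 0.117, 0.003], [-0.002, 0.039, -0.999]]
force: [4.1, 0.5, 1.7]
opening: 0.25
```

```bash
python3 look.py w16 15 -2 6 -.01
```

```text
band -106 tine -20.2 n 153 trough y -24.7 x 26.8 ztop 9.8
band -106 tine 23.8 n 24 trough y 18.7 x 27.1 ztop 9.4
band -40 tine -20.2 n 150 trough y -24.8 x 92.5 ztop 12.0
band -40 tine 1.8 n 149 trough y -2.9 x 92.6 ztop 12.0
band -40 tine 23.8 n 157 trough y 18.7 x 92.7 ztop 12.1
ball? 2216 [282.5   0.4  50.5] r 21.6
ball? 5867 [38.9 12.2 37.8] r 26.3
ball? 726 [101.7   8.1  32.9] r 27.2
pos [554.7  20.3  84.7] F [3.9 0.3 1.5] M [ 0.08 -0.63 -0.  ] open 0.249 t 33.2 j [-10.  33. 100.   1.  45. -17.]
slide mm [ 1.3 -9.1  2.6] twist [ 0.0139  0.0021 -0.0015]
```

View pics/w16c.png

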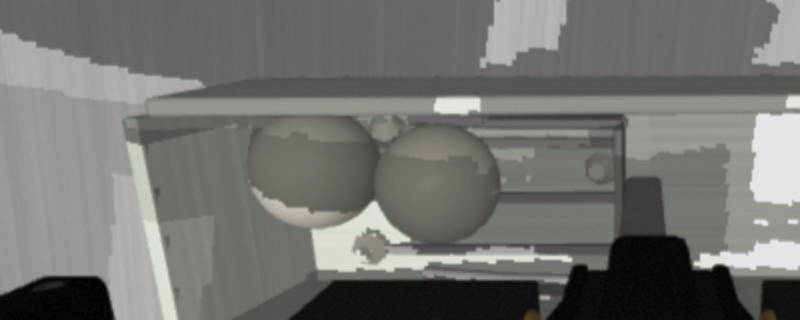

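Emit:
carry_out(grip=[-1,-1,-1,-1,-1,-1,-1,-1,-1], slide=[[1,-4,1],[0,-4,0],[0,-4,0],[0,-4,0],[0,-4,0],[0,0,0],[0,0,0],[0,0,0],[0,0,0]], twist=[[0.014,0.002,0],[0.004,0,0],[0.004,0,0],[0.004,0,0],[0,0,0],[0,0,0],[0,0,0],[0,0,0],[0,0,0]])

```text
time_s: 34.1
position: [0.5311, 0.019, 0.0815]
tcp_rot: [[-0.118, 0.993, 0.007], [0.993, 0.118, 0.002], [0.001, 0.007, -1.0]]
force: [2.5, 0.7, 0.9]
opening: 0.249
```

```bash
python3 look.py w17 10 -2 6 -.01
```

```text
band -106 tine 23.8 n 171 trough y 20.5 x 0.6 ztop 9.5
band -40 tine -20.2 n 183 trough y -23.3 x 66.5 ztop 9.3
band -40 tine 1.8 n 143 trough y -1.4 x 71.0 ztop 9.3
band -40 tine 23.8 n 191 trough y 20.5 x 66.6 ztop 9.5
ball? 2713 [272.6   0.4  50.3] r 23.7
pos [531.1  19.   81.5] F [ 3.5  0.1 -0.9] M [ 0.   -0.69  0.01] open 0.249 t 34.15 j [-10.  33. 102.   0.  45. -17.]
slide mm [-0.2  9.6 -0.2] twist [-0.0189 -0.0007 -0.0007]
```

View pics/w17c.png

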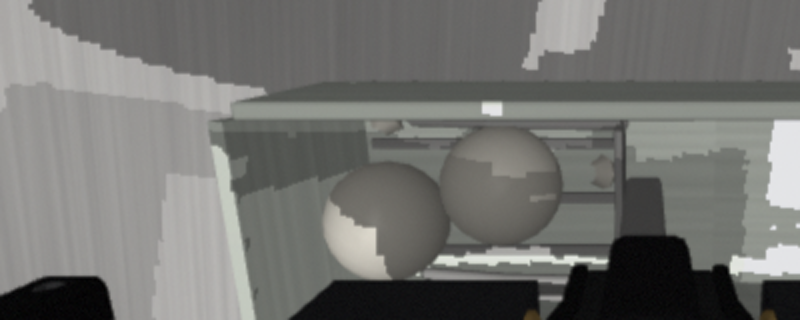

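```bash
cat > fit.py <<'E'
from trough import *
def fitballs(w,boxes):
    Q=wt(cloud(w))
    for (u0,v0,u1,v1) in boxes:
        q=Q[v0:v1,u0:u1].reshape(-1,3)
        s=np.linalg.lstsq(np.c_[2*q,np.ones(len(q))],(q**2).sum(1),rcond=None)[0]; print("ball",s[:3].round(1),"r",round(float(np.sqrt(s[3]+(s[:3]**2).sum())),1))
        # radius fixed 22: refine
        from scipy.optimize import least_squares
        r=least_squares(lambda c:np.linalg.norm(q-c,axis=1)-22,s[:3],loss="soft_l1"); print("  r22",r.x.round(1))
if __name__=="__main__":
    w=cam("wrist"); fitballs(w,[(173,230,210,272),(230,210,270,255)])
    Q=wt(cloud(w)); print("c3?",Q[140+64,191].round(1),"c2",Q[140+86,301].round(1))
E
python3 fit.py
```

```text
ball [ 47.8  34.9 160.5] r 121.4
  r22 [11.  -4.1 31.3]
ball [ 76.   42.6 153.1] r 112.5
  r22 [52.7  8.8 29.4]
c3? [ 7.  27.8 17.5] c2 [88.9 11.  18.8]
```

Both balls are now on the tines: A at x≈11 with z raised 3 mm, and B at x≈53. I'll tilt the front up about the heel.

Emit:
carry_out(grip=[-1,-1,-1,-1,-1,-1,-1], slide=[[0,2,0],[0,2,0],[0,2,0],[0,2,0],[0,2,0],[0,2,0],[0,0,0]], twist=[[0.03,0,0],[0.03,0,0],[0.03,0,0],[0.03,0,0],[0.03,0,0],[0.03,0,0],[0,0,0]])

```text
time_s: 34.9
position: [0.538, 0.0208, 0.0785]
tcp_rot: [[-0.118, 0.975, -0.188], [0.993, 0.116, -0.02], [0.003, -0.189, -0.982]]
force: [1.5, 0.5, 2.2]
opening: 0.244
```

```bash
python3 look.py w18 10 -1 30 .25
```

```text
band -106 tine 1.8 n 45 trough y 0.3 x -4.4 ztop 27.3
band -106 tine 23.8 n 153 trough y 21.6 x -4.5 ztop 26.4
band -40 tine -20.2 n 146 trough y -22.1 x 60.4 ztop 13.6
band -40 tine 23.8 n 33 trough y 22.0 x 74.3 ztop 12.5
pos [538.   20.8  78.5] F [ 1.8 -0.8  1. ] M [ 0.05 -0.75  0.04] open 0.247 t 34.95 j [ -8.  38.  92.  -3.  61. -13.]
slide mm [-0.2 18.6 -1. ] twist [ 0.0455 -0.0026 -0.0004]
```

View pics/w18c.png

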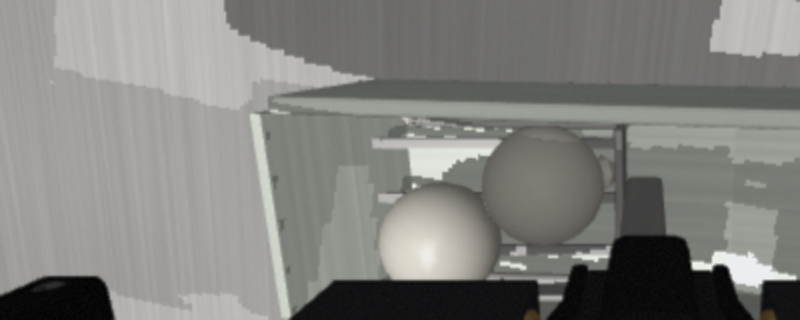

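Emit:
carry_out(grip=[-1,-1,-1,-1,-1,-1,-1,-1], slide=[[0,2,-2],[0,2,-3],[0,0,-5],[0,0,-6],[0,0,-6],[0,0,-6],[0,0,0],[0,0,0]], twist=[[0.03,0,0],[0.03,0,0],[0,0,0],[0,0,0],[0,0,0],[0,0,0],[0,0,0],[0,0,0]])

```text
time_s: 35.75
position: [0.5374, 0.0231, 0.1028]
tcp_rot: [[-0.117, 0.958, -0.263], [0.993, 0.115, -0.024], [0.007, -0.264, -0.964]]
force: [-0.4, 0.1, -4.3]
opening: 0.252
```

```bash
python3 look.py w19 20 0 60 .27
```

```text
band -106 tine -20.2 n 9 trough y -19.7 x -8.0 ztop 60.6
band -106 tine 1.8 n 80 trough y 2.5 x -8.2 ztop 59.6
band -106 tine 23.8 n 152 trough y 24.2 x -8.6 ztop 58.9
band -40 tine -20.2 n 135 trough y -19.6 x 55.6 ztop 41.2
pos [537.5  23.1 102.8] F [-0.2 -0.3 -5. ] M [ 0.02 -0.83  0.06] open 0.255 t 35.8 j [ -7.  38.  87.  -3.  70. -13.]
slide mm [-1.5 28.3 -8.6] twist [-0.0125 -0.0076  0.0004]
```

View pics/w19c.png

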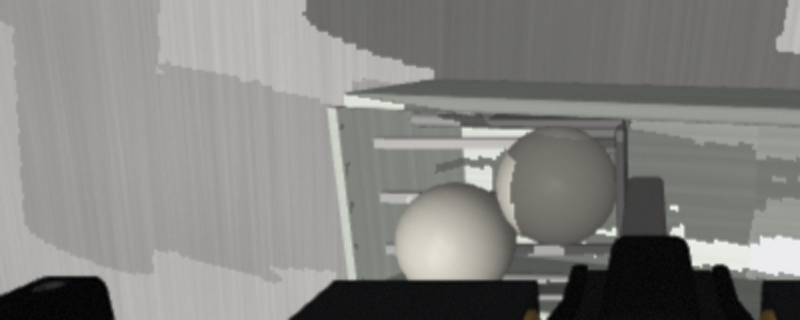

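Weight reads about 4.4 to 5 N, which fits the scoop plus two balls. I'll raise it above the rim, still over the trough, and check for chips.

Emit:
carry_out(grip=[-1,-1,-1,-1,-1,-1,-1,-1,-1,-1,-1], slide=[[-1,0,-6],[0,0,-9],[0,-1,-10],[0,-2,-10],[0,-2,-10],[0,-2,-10],[0,-2,-10],[0,-2,-10],[0,-2,-6],[0,0,0],[0,0,0]], twist=[[0,-0.007,0],[0,0,0],[0,0,0],[0,0,0],[0,0,0],[0,0,0],[0,0,0],[0,0,0],[0,0,0],[0,0,0],[0,0,0]])

```text
time_s: 36.9
position: [0.5472, 0.0232, 0.1929]
tcp_rot: [[-0.119, 0.958, -0.26], [0.993, 0.115, -0.031], [-0.0, -0.262, -0.965]]
force: [-0.9, -0.4, -5.7]
opening: 0.252
```

```bash
python3 look.py w20 20 0 120 .27
python3 - <<'E'
from h import *
s=cam("scene"); crop(s,230,160,200,150,4,"pics/s20.png")
E
```

```text
band -106 tine -20.2 n 8 trough y -21.1 x 1.7 ztop 150.3
band -106 tine 1.8 n 84 trough y 0.9 x 1.5 ztop 149.4
band -106 tine 23.8 n 151 trough y 22.5 x 1.4 ztop 148.4
band -40 tine -20.2 n 138 trough y -21.3 x 65.4 ztop 131.4
ball? 937 [264.8   0.4  50.5] r 27.9
pos [547.2  23.2 192.8] F [ 0.3 -1.2 -4.2] M [ 0.06 -0.73 -0.03] open 0.25 t 36.95 j [ -7.  32.  82.  -4.  81. -13.]
slide mm [-0.4 26.9 23. ] twist [-0.0109  0.0003  0.0003]
```

View pics/w20.png

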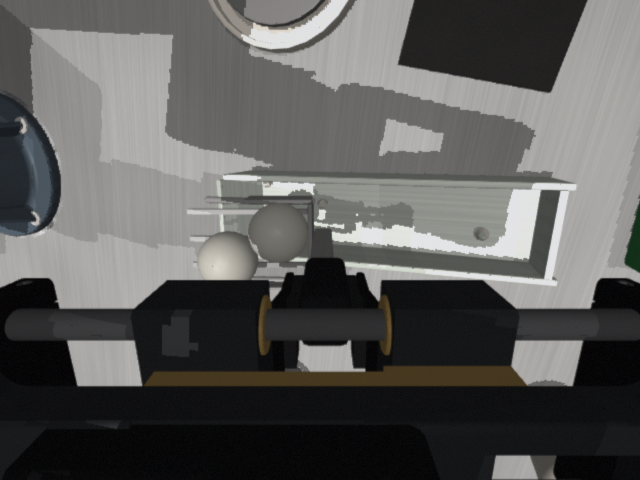

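View pics/s20.png

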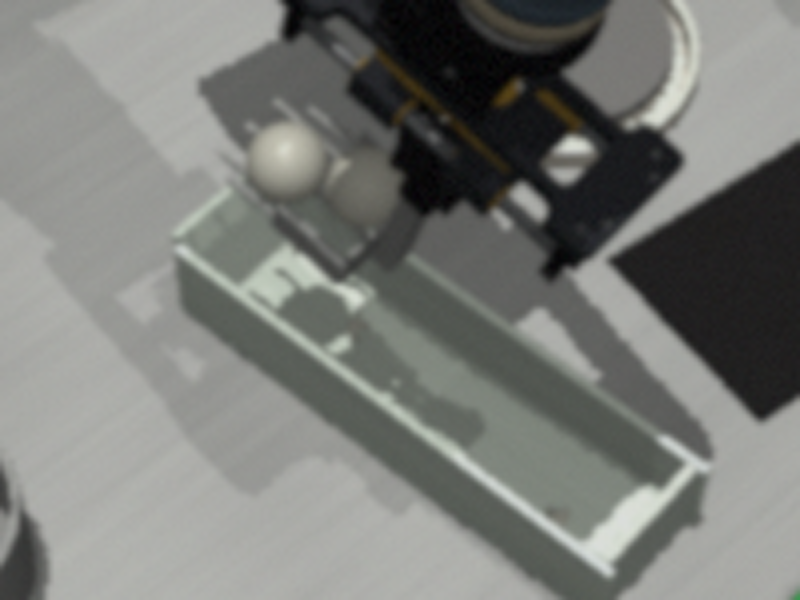

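Emit:
carry_out(grip=[-1,-1,-1,-1,-1,-1,-1,-1,-1,-1,-1,-1], slide=[[0,4,-1],[0,8,-2],[0,10,-3],[0,10,-3],[0,10,-3],[0,10,-3],[0,10,-3],[0,10,-3],[0,10,-3],[0,10,-3],[0,5,-1],[0,0,0]], twist=[[0,0,0],[0,0,0],[0,0,0],[0,0,0],[0,0,0],[0,0,0],[0,0,0],[0,0,0],[0,0,0],[0,0,0],[0,0,0],[0,0,0]])

```text
time_s: 38.2
position: [0.6586, 0.0368, 0.1872]
tcp_rot: [[-0.119, 0.957, -0.263], [0.993, 0.116, -0.03], [0.001, -0.265, -0.964]]
force: [0.1, 0.5, -4.3]
opening: 0.248
```

```bash
python3 look.py w21 20 0 120 .27
python3 - <<'E'
from h import *
import cv2
a=cv2.imread("pics/w21.png"); cv2.imwrite("pics/w21d.png",cv2.resize(a[120:300,0:400],None,fx=2,fy=2,interpolation=cv2.INTER_CUBIC))
E
```

```text
band -106 tine -20.2 n 10 trough y -20.9 x 113.7 ztop 145.2
band -106 tine 1.8 n 82 trough y 1.3 x 113.3 ztop 144.0
band -106 tine 23.8 n 145 trough y 22.9 x 113.5 ztop 143.2
band -40 tine -20.2 n 137 trough y -20.8 x 177.3 ztop 125.6
pos [658.1  36.8 187.2] F [ 0.3  0.2 -4.4] M [ 0.06 -0.71  0.03] open 0.252 t 38.25 j [ -5.  41.  63.  -3.  90. -11.]
slide mm [ -0.8 -82.3  47.1] twist [-0.0143 -0.0012  0.0011]
```

View pics/w21d.png

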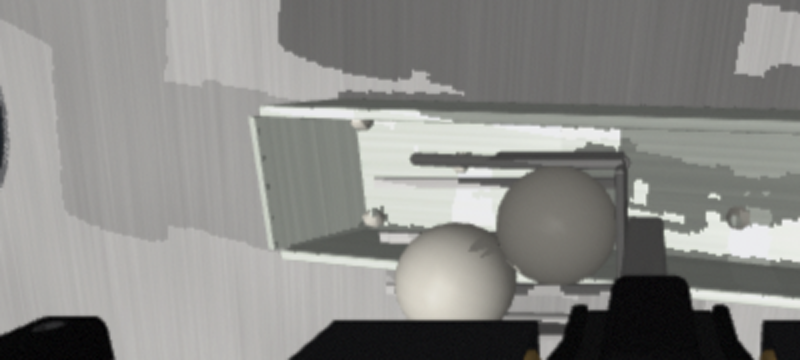

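Run:
```python
from trough import *
w=cam("wrist"); Q=wt(cloud(w))
for u,v in((181,182),(187,228),(369,228)): print(Q[v,u].round(0))
for v in range(200,208): print(v,[Q[v,u].round(0).astype(int).tolist() for u in range(225,236,3)])
j=np.array([.4535,-.2547,0]); print("jar in trough frame",wt(j).round(1))
```

```text
[ 8. 30. 16.]
[  1. -30.   6.]
[236. -13.  14.]
200 [[145, 33, 144], [147, 33, 143], [149, 33, 142], [152, 33, 144]]
201 [[144, 32, 143], [146, 32, 142], [149, 32, 143], [151, 32, 142]]
202 [[144, 31, 143], [146, 31, 142], [150, 32, 144], [151, 31, 142]]
203 [[144, 30, 143], [146, 30, 142], [149, 30, 142], [152, 31, 143]]
204 [[59, 4, 6], [70, 6, 17], [73, 6, 16], [72, 4, 7]]
205 [[59, 2, 7], [69, 4, 16], [74, 5, 17], [72, 3, 8]]
206 [[59, 1, 7], [69, 3, 16], [70, 2, 11], [71, 2, 7]]
207 [[59, 0, 6], [63, 0, 7], [67, 0, 6], [71, 0, 6]]
jar in trough frame [  -3.5 -266.2    0. ]
```

All four chips are confirmed on the trough floor, so I'll carry the balls to the jar, keeping the front tilted up.

Emit:
carry_out(grip=[-1,-1,-1,-1,-1,-1,-1,-1,-1,-1,-1,-1], slide=[[-4,-2,0],[-8,-4,1],[-12,-5,1],[-14,-6,1],[-14,-6,1],[-14,-6,1],[-14,-6,1],[-14,-6,1],[-14,-6,1],[-14,-6,1],[-8,-3,0],[-3,0,0]], twist=[[0,0,0],[0,0,0],[0,0,0],[0,0,0],[0,0,0],[0,0,0],[0,0,0],[0,0,0],[0,0,0],[0,0,0],[0,0,0],[0,0,0]])

```text
time_s: 39.5
position: [0.6109, -0.117, 0.1954]
tcp_rot: [[-0.116, 0.957, -0.266], [0.993, 0.112, -0.03], [0.001, -0.268, -0.963]]
force: [-0.7, -0.2, -5.2]
opening: 0.251
```

Run:
```python
from trough import *
togo(*tips_goal(14,-266,125,.25))
```

```text
pos [ 610.9 -117.   195.4] F [-0.7 -0.2 -5.2] M [ 0.02 -0.85 -0.01] open 0.251 t 39.5 j [-18.  38.  70.  -6.  87. -23.]
slide mm [-119.8  -25.5   32.4] twist [-0.0368 -0.0013 -0.0026]
```

Emit:
carry_out(grip=[-1,-1,-1,-1,-1,-1,-1,-1,-1,-1,-1,-1], slide=[[-4,-1,0],[-8,-2,0],[-12,-3,1],[-13,-3,1],[-13,-3,1],[-13,-3,1],[-13,-3,1],[-13,-3,1],[-10,-3,1],[-6,-1,0],[-3,0,0],[0,0,0]], twist=[[0,0,0],[0,0,0],[0,0,0],[0,0,0],[0,0,0],[0,0,0],[0,0,0],[0,0,0],[0,0,0],[0,0,0],[0,0,0],[0,0,0]])

```text
time_s: 40.7
position: [0.5968, -0.2369, 0.1944]
tcp_rot: [[-0.115, 0.957, -0.266], [0.993, 0.112, -0.029], [0.002, -0.268, -0.964]]
force: [-0.7, -0.6, -4.8]
opening: 0.254
```

Run:
```python
from tines import *
R,w,P,T=held("pics/w22.png"); Q=wt(P)
togo(*tips_goal(14,-266,125,.25))
# jar rim circle
W=P; m=(abs(W[...,2]-.080)<.004)&(np.hypot(W[...,0]-.4535,W[...,1]+.2547)<.075)&(np.hypot(W[...,0]-.4535,W[...,1]+.2547)>.05)
q=W[m]; 
if len(q)>100:
    A=np.c_[2*q[:,:2],np.ones(len(q))]; s=np.linalg.lstsq(A,(q[:,:2]**2).sum(1),rcond=None)[0]; print("rim",len(q),s[:2],np.sqrt(s[2]+s[0]**2+s[1]**2))
s=cam("scene"); crop(s,80,180,250,190,3,"pics/s22.png")
```

```text
pos [ 596.8 -236.5  194.4] F [-1.1  0.8 -4.8] M [ 0.01 -0.75  0.03] open 0.251 t 40.75 j [-27.  39.  67.  -8.  87. -32.]
slide mm [-2.8  1.  23.9] twist [-0.0366 -0.0032 -0.0022]
rim 1324 [ 0.45587662 -0.25611135] 0.062190427452514324
```

View pics/w22.png

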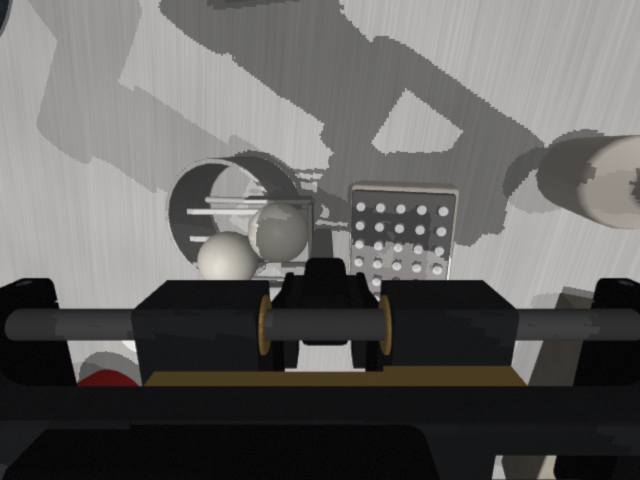

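View pics/s22.png

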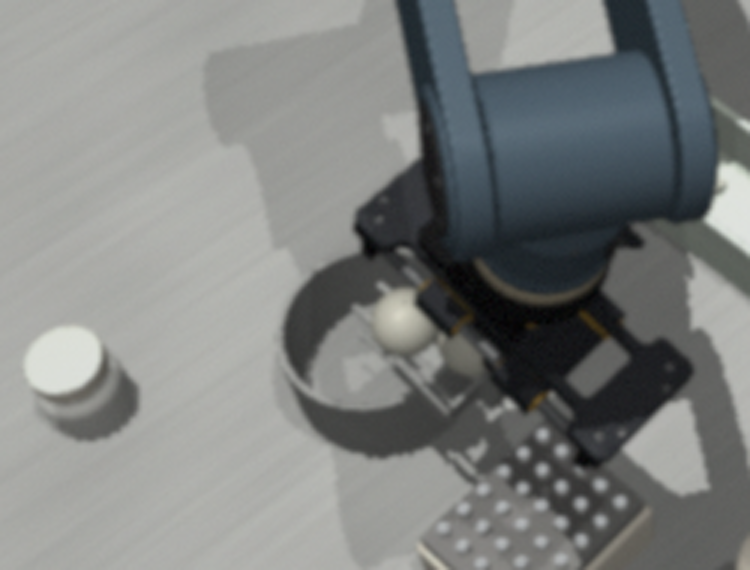

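Emit:
carry_out(grip=[-1,-1,-1,-1,-1,-1,-1,-1,-1,-1,-1], slide=[[0,1,5],[0,0,8],[0,0,8],[0,0,4],[0,-3,0],[0,-3,0],[0,-3,0],[0,-3,0],[0,-3,0],[0,0,0],[0,0,0]], twist=[[0,0,0],[0,0,0],[0,0,0],[0,0,0],[-0.04,0,0],[-0.04,0,0],[-0.04,0,0],[-0.04,0,0],[-0.03,0,0],[0,0,0],[0,0,0]])

```text
time_s: 41.9
position: [0.5721, -0.2336, 0.1664]
tcp_rot: [[-0.121, 0.989, -0.085], [0.993, 0.121, -0.001], [0.009, -0.084, -0.996]]
force: [-0.4, 0.1, -3.7]
opening: 0.251
```

Run:
```python
from tines import *
togo(*tips_goal(14,-264,92,0))
tines("pics/w23.png")
```

```text
pos [ 572.1 -233.6  166.4] F [-0.4  0.1 -3.7] M [-0.03 -0.46  0.07] open 0.251 t 41.9 j [-31.  34.  81.  -3.  69. -37.]
slide mm [-6.5  3.5 -0.6] twist [-0.1001 -0.0088  0.0024]
band -106 tine -20.2 n 8 trough y -279.3 x 5.2 ztop 103.2
band -106 tine 1.8 n 84 trough y -256.6 x 5.0 ztop 103.1
band -106 tine 23.8 n 148 trough y -235.0 x 5.4 ztop 103.0
band -40 tine -20.2 n 136 trough y -278.6 x 71.0 ztop 97.2
```

View pics/w23.png

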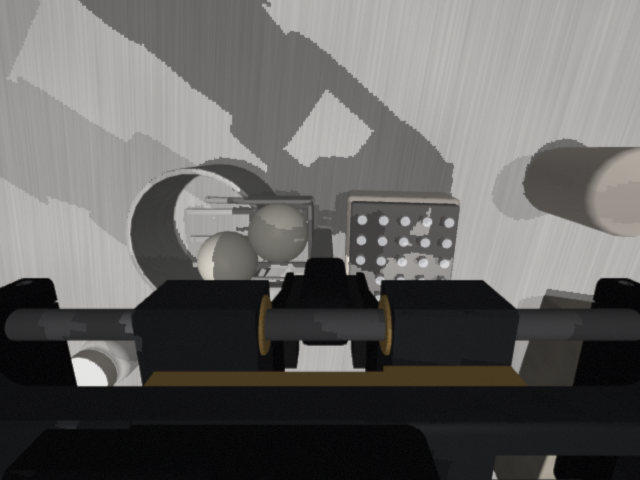

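Emit:
carry_out(grip=[-1,-1,-1,-1,-1,-1,-1], slide=[[-3,5,0],[-3,6,0],[0,-1,-1],[0,-1,-1],[0,-1,-1],[0,0,0],[0,0,0]], twist=[[0,-0.008,0],[0,0,0],[-0.02,0,0],[-0.03,0,0],[-0.03,0,0],[0,0,0],[0,0,0]])

```text
time_s: 42.65
position: [0.5839, -0.2387, 0.1674]
tcp_rot: [[-0.124, 0.992, -0.002], [0.992, 0.124, -0.0], [0.0, -0.002, -1.0]]
force: [-0.5, 0.2, -4.2]
opening: 0.252
```

Run:
```python
from tines import *
togo(*tips_goal(16,-264,90,0))
tines("pics/w24.png")
```

```text
pos [ 583.9 -238.7  167.4] F [-0.5  0.2 -4.2] M [-0.02 -0.37  0.03] open 0.252 t 42.65 j [-32.  33.  83.  -0.  65. -39.]
slide mm [-0.  -5.6  2.7] twist [-0.0176 -0.0003  0.0059]
band -106 tine 1.8 n 70 trough y -263.9 x 21.8 ztop 95.5
band -106 tine 23.8 n 151 trough y -242.3 x 21.7 ztop 95.7
band -40 tine -20.2 n 141 trough y -285.8 x 88.0 ztop 95.5
```

Emit:
carry_out(grip=[-1,-1,-1,-1,-1,-1,-1,-1], slide=[[0,-3,-2],[0,-3,-2],[0,-3,-2],[0,-3,-3],[0,-2,-3],[0,-2,-3],[0,0,0],[0,0,0]], twist=[[-0.03,0,0],[-0.03,0,0],[-0.03,0,0],[-0.03,0,0],[-0.03,0,0],[-0.03,0,0],[0,0,0],[0,0,0]])

```text
time_s: 43.5
position: [0.5679, -0.2405, 0.1813]
tcp_rot: [[-0.129, 0.976, 0.177], [0.992, 0.127, 0.023], [-0.0, 0.179, -0.984]]
force: [0.3, 0.3, -2.9]
opening: 0.249
```

Run:
```python
from tines import *
togo(*tips_goal(16,-264,88,-.35))
tines("pics/w25.png")
```

```text
pos [ 567.9 -240.5  181.3] F [ 0.3  0.3 -2.9] M [-0.03 -0.03 -0.04] open 0.249 t 43.5 j [-37.  27.  92.   9.  54. -50.]
slide mm [  0.1 -18.7 -16.9] twist [-0.186  -0.0029  0.0105]
band -106 tine -20.2 n 134 trough y -286.4 x 20.7 ztop 93.9
band -106 tine 23.8 n 58 trough y -242.3 x 20.3 ztop 92.5
band -40 tine -20.2 n 148 trough y -285.6 x 85.6 ztop 105.1
band -40 tine 1.8 n 150 trough y -263.6 x 85.4 ztop 105.1
band -40 tine 23.8 n 155 trough y -241.8 x 85.3 ztop 105.1
```

View pics/w25.png

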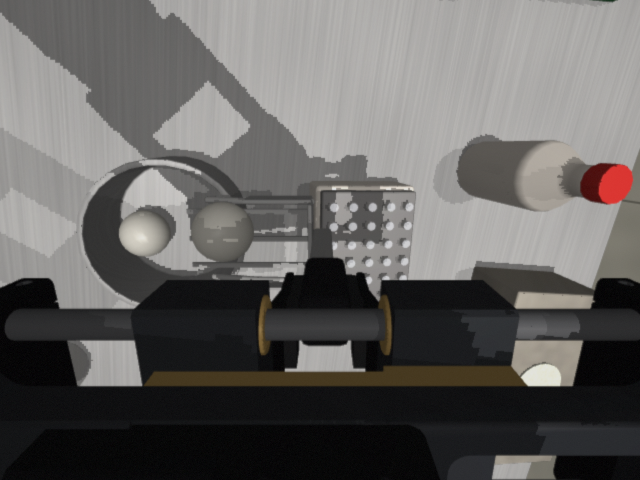

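Emit:
carry_out(grip=[-1,-1,-1,-1,-1,-1,-1], slide=[[0,-2,-3],[0,-2,-3],[0,-2,-3],[0,0,0],[0,0,0],[0,0,0],[0,0,0]], twist=[[-0.03,0,0],[-0.03,0,0],[-0.03,0,0],[0,0,0],[0,0,0],[0,0,0],[0,0,0]])

```text
time_s: 44.25
position: [0.5647, -0.2422, 0.1903]
tcp_rot: [[-0.135, 0.954, 0.267], [0.991, 0.131, 0.032], [-0.004, 0.269, -0.963]]
force: [0.2, 0.2, -2.4]
opening: 0.248
```

Run:
```python
from tines import *
togo(*tips_goal(30,-264,120,0))
tines("pics/w26.png")
```

```text
pos [ 564.7 -242.2  190.3] F [ 0.2  0.2 -2.4] M [ 0.01  0.15 -0.02] open 0.248 t 44.25 j [-40.  25.  96.  15.  49. -56.]
slide mm [ 0.7 28.1  3.3] twist [0.2564 0.0016 0.0167]
band -106 tine -20.2 n 135 trough y -288.2 x 26.5 ztop 95.8
band -106 tine 1.8 n 135 trough y -266.4 x 26.0 ztop 95.6
band -106 tine 23.8 n 146 trough y -244.5 x 25.5 ztop 95.8
band -40 tine -20.2 n 147 trough y -287.1 x 89.7 ztop 112.9
band -40 tine 1.8 n 150 trough y -265.2 x 89.4 ztop 113.1
band -40 tine 23.8 n 154 trough y -243.4 x 89.1 ztop 112.9
```

View pics/w26.png

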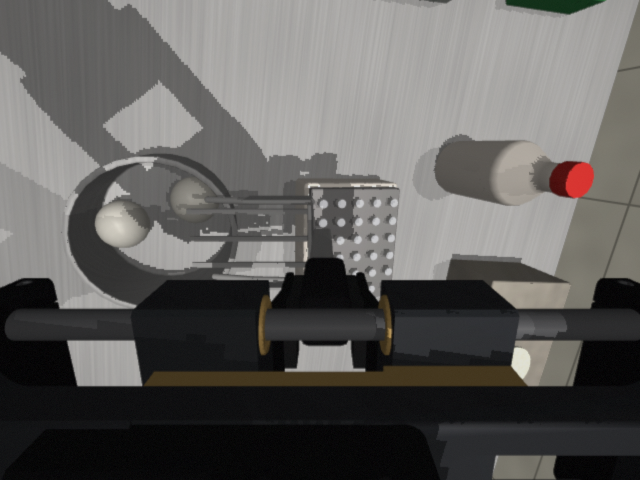

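Both balls are in the jar at wrist px (122,223) and (188,197), and the scoop is empty. I'll lift, level it and return it to its mat.

Emit:
carry_out(grip=[-1,-1,-1,-1,-1,-1,-1,-1,-1,-1,-1], slide=[[0,3,-10],[0,5,-15],[0,5,-15],[0,5,-10],[0,5,0],[0,5,0],[0,5,0],[0,3,0],[0,0,0],[0,0,0],[0,0,0]], twist=[[0,0,0],[0,0,0],[0.05,0,0],[0.05,0,0],[0.05,0,0],[0.05,0,0],[0.04,0,0.01],[0,0,0],[0,0,0],[0,0,0],[0,0,0]])

```text
time_s: 45.4
position: [0.5889, -0.2387, 0.2535]
tcp_rot: [[-0.122, 0.992, 0.029], [0.993, 0.122, -0.003], [-0.007, 0.029, -1.0]]
force: [-0.2, -1.6, -2.7]
opening: 0.253
```

Run:
```python
from trough import *
togo([.62,.10,.24],yawR(173))
s=cam("scene"); crop(s,80,150,250,190,3,"pics/s27.png")
```

```text
pos [ 588.9 -238.7  253.5] F [-0.2 -1.6 -2.7] M [-0.01 -0.18  0.05] open 0.253 t 45.4 j [-33.  27.  78.   1.  73. -40.]
slide mm [332.5  71.7  13.4] twist [ 0.0201  0.0247 -1.3265]
```

View pics/s27.png

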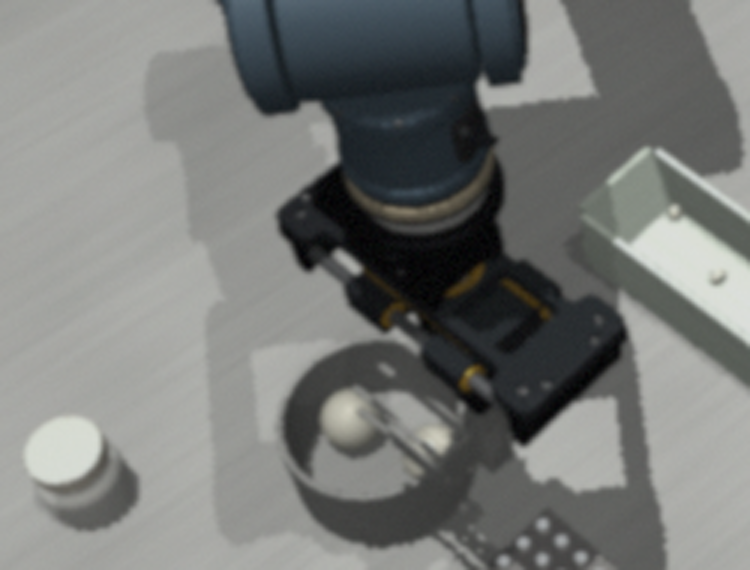

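Emit:
carry_out(grip=[-1,-1,-1,-1,-1,-1,-1,-1,-1,-1,-1,-1], slide=[[15,3,0],[28,6,0],[30,6,0],[30,6,0],[30,6,0],[30,6,0],[30,6,0],[30,6,0],[30,6,0],[30,5,0],[20,5,0],[0,0,0]], twist=[[0.02,0.025,0],[0,0,0],[0,0,0],[0,0,0],[0,0,0],[0,0,0],[0,0,0],[0,0,0],[0,0,0],[0,0,0],[0,0,0],[0,0,0]])

```text
time_s: 46.65
position: [0.6095, 0.075, 0.2595]
tcp_rot: [[-0.11, 0.994, 0.006], [0.994, 0.11, 0.02], [0.019, 0.009, -1.0]]
force: [0.4, -0.1, -2.7]
opening: 0.253
```

Run:
```python
from trough import *
togo([.62,.12,.24],yawR(173))
```

```text
pos [609.5  75.  259.5] F [ 0.4 -0.1 -2.7] M [-0.21 -0.21  0.01] open 0.253 t 46.65 j [ -4.  26.  80.   1.  74. -11.]
slide mm [43.1 15.2 20.5] twist [ 0.0202 -0.0106 -1.3381]
```

Now rotate back (-1.34 rad).

Emit:
carry_out(grip=[-1,-1,-1,-1,-1,-1,-1,-1,-1,-1,-1,-1], slide=[[8,0,0],[8,0,0],[8,0,0],[8,4,0],[8,4,0],[4,4,0],[4,6,0],[0,10,0],[0,10,0],[0,10,0],[0,0,0],[0,0,0]], twist=[[0.02,-0.01,-0.1],[0,0,-0.13],[0,0,-0.13],[0,0,-0.13],[0,0,-0.13],[0,0,-0.13],[0,0,-0.13],[0,0,-0.13],[0,0,-0.13],[0,0,-0.12],[0,0,0],[0,0,0]])

```text
time_s: 47.85
position: [0.6121, 0.1456, 0.2592]
tcp_rot: [[-0.987, 0.161, -0.017], [0.161, 0.987, 0.0], [0.016, -0.002, -1.0]]
force: [-0.4, -0.3, -3.3]
opening: 0.247
```

Run:
```python
from trough import *
togo([.6464,.3043,.2],yawR(173.5))
```

```text
pos [612.1 145.6 259.2] F [-0.4 -0.3 -3.3] M [ 0.2  -0.22  0.  ] open 0.247 t 47.85 j [  3.  28.  76.   0.  77. -78.]
slide mm [ -9.3 162.3  58.7] twist [-0.0019 -0.0165 -0.048 ]
```

Emit:
carry_out(grip=[-1,-1,-1,-1,-1,-1,-1,-1,-1,-1], slide=[[-2,15,10],[-1,25,10],[-1,28,10],[0,28,10],[0,28,5],[0,20,5],[0,10,0],[0,5,0],[0,0,0],[0,0,0]], twist=[[0,-0.016,-0.024],[0,0,-0.024],[0,0,0],[0,0,0],[0,0,0],[0,0,0],[0,0,0],[0,0,0],[0,0,0],[0,0,0]])

```text
time_s: 48.85
position: [0.6377, 0.2949, 0.2069]
tcp_rot: [[-0.99, 0.141, -0.003], [0.141, 0.99, -0.009], [0.001, -0.009, -1.0]]
force: [1.0, 0.4, -1.7]
opening: 0.255
```

Run:
```python
from trough import *
togo([.640,.305,.085],yawR(173.5)@Rn.from_rotvec([-.0156,0,0]).as_matrix())
from held import held
R,w,P,T=held("pics/w28.png")
```

```text
pos [637.7 294.9 206.9] F [ 1.   0.4 -1.7] M [ 0.08 -0.13  0.03] open 0.255 t 48.85 j [ 16.  36.  69.  -0.  75. -66.]
slide mm [ -1.   11.4 121.8] twist [-0.025  -0.0013 -0.0281]
```

View pics/w28.png

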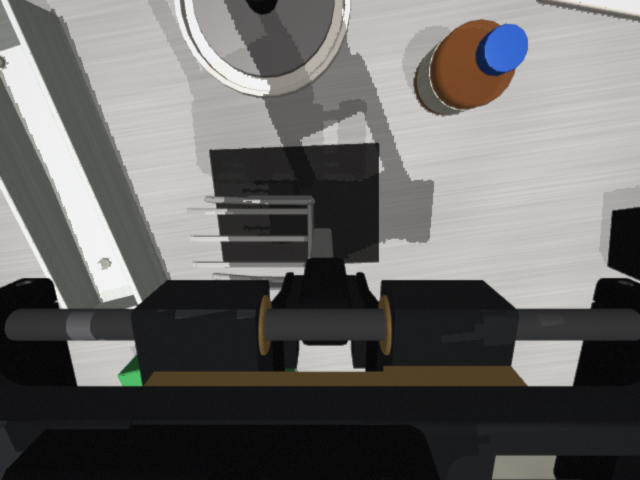

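Emit:
carry_out(grip=[-1,-1,-1,-1,-1,-1,-1,-1,-1,-1], slide=[[-1,8,0],[0,3,10],[0,0,18],[0,0,18],[0,0,18],[0,0,15],[0,0,10],[0,0,5],[0,0,0],[0,0,0]], twist=[[-0.025,0,-0.028],[0,0,0],[0,0,0],[0,0,0],[0,0,0],[0,0,0],[0,0,0],[0,0,0],[0,0,0],[0,0,0]])

```text
time_s: 49.9
position: [0.6421, 0.3009, 0.1097]
tcp_rot: [[-0.992, 0.123, 0.003], [0.123, 0.992, 0.012], [-0.002, 0.012, -1.0]]
force: [-0.1, 0.5, -2.8]
opening: 0.249
```

```bash
cat > down.py <<'E'
from trough import *
from held import held
togo([.640,.305,.080],yawR(173.5)@Rn.from_rotvec([-.0156,0,0]).as_matrix())
R,w,P,T=held()
m=(T[...,1]<-20)&(T[...,1]>-105)&(abs(T[...,0])<30)&(abs(T[...,2]-70.7)<4); W=P[m]; t=T[m]
A=np.c_[t[:,:2],np.ones(len(t))]
print("tine world z along scoop (back,mid,front)",[np.median(W[(t[:,1]>a)&(t[:,1]<a+20)][:,2]).round(4) for a in(-40,-70,-105)])
E
python3 down.py
```

```text
pos [642.1 300.9 109.7] F [-0.1  0.5 -2.8] M [ 0.14 -0.17 -0.03] open 0.249 t 49.9 j [ 16.  42.  73.   1.  64. -67.]
slide mm [ 2.6  3.5 29.7] twist [-0.0033  0.0019 -0.0098]
tine world z along scoop (back,mid,front) [np.float64(0.0375), np.float64(0.0372), np.float64(0.0367)]
```

Emit:
carry_out(grip=[-1,-1,-1,-1,-1,-1], slide=[[2,3,5],[0,0,7],[0,0,6],[0,0,4],[0,0,0],[0,0,0]], twist=[[0,0,-0.01],[0,0,0],[0,0,0],[0,0,0],[0,0,0],[0,0,0]])

```text
time_s: 50.55
position: [0.6417, 0.3055, 0.0881]
tcp_rot: [[-0.994, 0.112, 0.007], [0.112, 0.994, 0.013], [-0.006, 0.014, -1.0]]
force: [0.6, 0.2, -2.5]
opening: 0.253
```

```bash
python3 down.py
```

```text
pos [641.7 305.5  88.1] F [ 0.6  0.2 -2.5] M [ 0.18 -0.12  0.01] open 0.253 t 50.55 j [ 16.  43.  74.   1.  62. -68.]
slide mm [ 1.7 -0.8  8.1] twist [-0.0016  0.0057  0.0015]
tine world z along scoop (back,mid,front) [np.float64(0.016), np.float64(0.0155), np.float64(0.015)]
```

Emit:
carry_out(grip=[-1,-1,-1,-1,-1,-1], slide=[[2,0,3],[0,0,3],[0,0,2],[0,0,1],[0,0,1],[0,0,0]], twist=[[0.006,0.006,0],[0,0,0],[0,0,0],[0,0,0],[0,0,0],[0,0,0]])

```text
time_s: 51.2
position: [0.6404, 0.3061, 0.08]
tcp_rot: [[-0.994, 0.112, 0.002], [0.112, 0.994, 0.007], [-0.002, 0.008, -1.0]]
force: [-0.7, -0.8, -1.5]
opening: 0.249
```

```bash
python3 down.py
```

```text
pos [640.4 306.1  80. ] F [-0.7 -0.8 -1.5] M [-0.05 -0.02 -0.06] open 0.249 t 51.2 j [ 16.  44.  74.   0.  61. -67.]
slide mm [ 0.3 -1.1 -0. ] twist [-0.008   0.0015  0.0017]
tine world z along scoop (back,mid,front) [np.float64(0.0064), np.float64(0.0056), np.float64(0.0054)]
```

Emit:
carry_out(grip=[-1,-1,1,1,1,1,1,1,1,1,1], slide=[[0,0,1],[0,0,0],[0,0,0],[0,0,0],[0,0,0],[0,0,0],[0,0,0],[0,0,0],[0,0,0],[0,0,0],[0,0,0]], twist=[[0,0,0],[0,0,0],[0,0,0],[0,0,0],[0,0,0],[0,0,0],[0,0,0],[0,0,0],[0,0,0],[0,0,0],[0,0,0]])

```text
time_s: 52.35
position: [0.6424, 0.3064, 0.0793]
tcp_rot: [[-0.994, 0.112, 0.007], [0.112, 0.994, 0.009], [-0.006, 0.01, -1.0]]
force: [1.0, -1.0, 0.2]
opening: 0.963
```

Emit:
carry_out(grip=[1,1,1,1,1,1,1,1], slide=[[0,0,-8],[0,0,-15],[0,0,-20],[0,0,-25],[0,0,-25],[0,0,-25],[0,0,-15],[0,0,0]], twist=[[0,0,0],[0,0,0],[0,0,0],[0,0,0],[0,0,0],[0,0,0],[0,0,0],[0,0,0]])

```text
time_s: 53.15
position: [0.6427, 0.3055, 0.2263]
tcp_rot: [[-0.994, 0.112, 0.013], [0.112, 0.994, 0.011], [-0.012, 0.012, -1.0]]
force: [-0.2, -1.4, 0.3]
opening: 1.003
```

Run:
```python
from meas import *
togo([.47,.25,.24],yawR(90))
w=cam('wrist'); cv2.imwrite('pics/w29.png',w['color'][:,:,::-1]); go(w)
```

```text
pos [642.7 305.5 226.3] F [-0.2 -1.4  0.3] M [ 0.1  -0.11 -0.02] open 1.003 t 53.15 j [ 16.  35.  67.   0.  76. -67.]
slide mm [165.2 -74.3 -16.6] twist [1.8700e-02 5.0000e-04 1.4589e+00]
cap disc ((445.882568359375, 262.82147216796875), 56.767189025878906) 0.03163990846584891
handle top 729 (array([639.3, 307.1]), array([22.1, 24.6]), 84.17) [0.63826248 0.30712018 0.13975228]
back wall 84 (array([621. , 299.7]), array([28.7, 17.2]), 18.82)
mat 14730 (array([668.4, 259.1]), array([189.6, 215.4]), 84.28)
trough rim 3410 (array([559.4,  25.6]), array([277. ,  90.8]), 6.78)
```

View pics/w29.png

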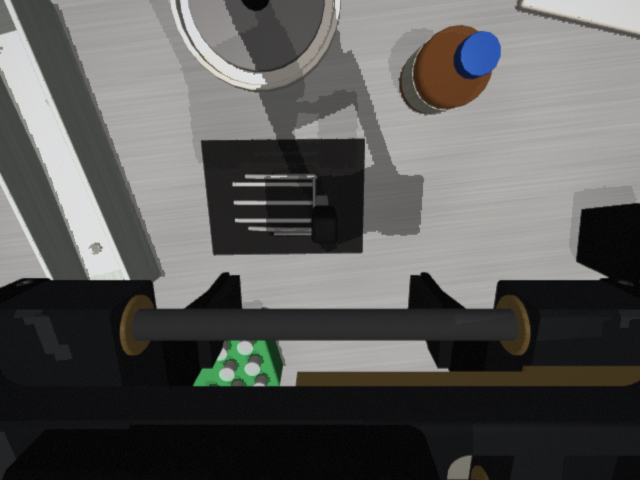

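The scoop stands upright, fully on the mat (px 203–365, 140–253). Now the cap.

Emit:
carry_out(grip=[1,1,1,1,1,1,1,1,1,1], slide=[[15,0,0],[25,-4,0],[25,-6,0],[25,-6,0],[25,-6,0],[25,-6,0],[25,-6,0],[20,-6,0],[15,-5,0],[0,0,0]], twist=[[0.02,0,0],[0,0,0.1],[0,0,0.1],[0,0,0.1],[0,0,0.1],[0,0,0.1],[0,0,0],[0,0,0],[0,0,0],[0,0,0]])

```text
time_s: 54.2
position: [0.4158, 0.3389, 0.2124]
tcp_rot: [[-0.807, 0.59, -0.019], [0.59, 0.807, -0.027], [-0.0, -0.033, -0.999]]
force: [-0.1, 0.1, -0.6]
opening: 1.0
```

```bash
cat > capf.py <<'E'
from meas import *
w=cam('wrist'); P=cloud(w); Z=P[...,2]
m=(Z>.05)&(Z<.06)&(np.hypot(P[...,0]-.424,P[...,1]-.264)<.07)
m=cv2.morphologyEx(m.astype(np.uint8),cv2.MORPH_OPEN,np.ones((3,3)))>0
q=P[m]; print("knob",len(q),cv2.minEnclosingCircle((q[:,:2]*1000).astype(np.float32)) if len(q)>20 else "",np.median(q[:,2]) if len(q) else "")
m=(Z>.026)&(Z<.037)&(np.hypot(P[...,0]-.424,P[...,1]-.264)<.1); q=P[m]; print("disc",len(q),cv2.minEnclosingCircle((q[:,:2]*1000).astype(np.float32)))
cv2.imwrite('pics/w30.png',w['color'][:,:,::-1])
togo([.4245,.2645,.10])
E
python3 capf.py
```

```text
knob 556 ((424.0852355957031, 265.1813049316406), 14.87499713897705) 0.05537164315884935
disc 2824 ((423.7699279785156, 265.3861083984375), 67.15802001953125)
pos [417.1 338.8 212.5] F [ 0.4 -0.5 -0.5] M [ 0.01 -0.15 -0.  ] open 0.999 t 54.25 j [ 28.  23.  92.  -1.  66. -26.]
slide mm [-49.7 -52.  114.3] twist [-0.032  0.001 -0.   ]
```

View pics/w30.png

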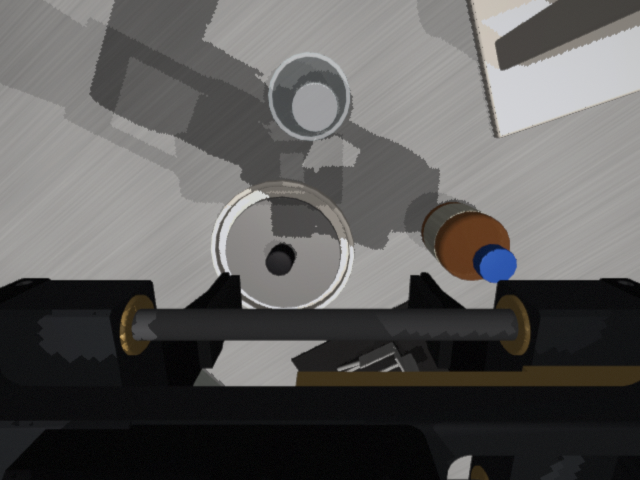

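Emit:
carry_out(grip=[1,1,1,1,1,1,1], slide=[[-12,-12,0],[-16,-17,10],[-16,-17,15],[-6,-6,15],[0,0,15],[0,0,10],[0,0,0]], twist=[[-0.032,0,0],[0,0,0],[0,0,0],[0,0,0],[0,0,0],[0,0,0],[0,0,0]])

```text
time_s: 54.95
position: [0.4364, 0.2634, 0.1457]
tcp_rot: [[-0.806, 0.592, 0.011], [0.592, 0.806, 0.0], [-0.009, 0.007, -1.0]]
force: [-0.6, -0.8, -0.3]
opening: 1.003
```

```bash
python3 -c "
from h import *
togo([.424,.2652,.06])"
```

```text
pos [436.4 263.4 145.7] F [-0.6 -0.8 -0.3] M [ 0.   -0.13  0.03] open 1.003 t 54.95 j [ 19.  25. 102.  -0.  52. -35.]
slide mm [11.9 -6.5 85.6] twist [0.0068 0.0091 0.    ]
```

Emit:
carry_out(grip=[1,1,1,1,1,1,1,1,1], slide=[[6,-3,0],[6,-3,5],[0,0,12],[0,0,15],[0,0,15],[0,0,15],[0,0,15],[0,0,0],[0,0,0]], twist=[[0.007,0.009,0],[0,0,0],[0,0,0],[0,0,0],[0,0,0],[0,0,0],[0,0,0],[0,0,0],[0,0,0]])

```text
time_s: 55.85
position: [0.4234, 0.2701, 0.0699]
tcp_rot: [[-0.809, 0.588, 0.008], [0.588, 0.809, 0.003], [-0.005, 0.007, -1.0]]
force: [-0.4, -0.2, -0.2]
opening: 0.997
```

```bash
python3 -c "
from h import *
togo([.424,.2652,.005])"
```

```text
pos [423.4 270.1  69.9] F [-0.4 -0.2 -0.2] M [ 0.06 -0.15 -0.01] open 0.997 t 55.85 j [ 20.  32. 106.   0.  41. -34.]
slide mm [-3.1 -4.1 64.9] twist [0.0075 0.0047 0.    ]
```

Emit:
carry_out(grip=[1,1,1,1,1,1,1,1,1], slide=[[-3,-4,0],[0,0,8],[0,0,10],[0,0,10],[0,0,10],[0,0,10],[0,0,8],[0,0,0],[0,0,0]], twist=[[0.007,0.005,0],[0,0,0],[0,0,0],[0,0,0],[0,0,0],[0,0,0],[0,0,0],[0,0,0],[0,0,0]])

```text
time_s: 56.75
position: [0.4247, 0.2654, 0.0104]
tcp_rot: [[-0.809, 0.588, 0.002], [0.588, 0.809, 0.001], [-0.001, 0.002, -1.0]]
force: [-0.0, 0.5, -0.3]
opening: 0.999
```

```bash
python3 -c "
from h import *
togo([.424,.2652,.005])"
```

```text
pos [424.7 265.4  10.4] F [-0.   0.5 -0.3] M [ 0.06 -0.19  0.04] open 0.999 t 56.75 j [ 19.  39. 108.   0.  33. -35.]
slide mm [ 0.4 -0.6  5.4] twist [0.0024 0.001  0.    ]
```

Emit:
carry_out(grip=[1,1,-1,-1,-1,-1,-1,-1,-1,-1,-1,-1], slide=[[0,-1,5],[0,0,0],[0,0,0],[0,0,0],[0,0,0],[0,0,0],[0,0,0],[0,0,0],[0,0,0],[0,0,0],[0,0,0],[0,0,0]], twist=[[0.002,0,0],[0,0,0],[0,0,0],[0,0,0],[0,0,0],[0,0,0],[0,0,0],[0,0,0],[0,0,0],[0,0,0],[0,0,0],[0,0,0]])

```text
time_s: 57.95
position: [0.425, 0.265, 0.0064]
tcp_rot: [[-0.809, 0.587, 0.004], [0.587, 0.809, 0.001], [-0.003, 0.003, -1.0]]
force: [-0.6, -0.4, 0.4]
opening: 0.337
```

Emit:
carry_out(grip=[-1,-1], slide=[[0,0,0],[0,0,0]], twist=[[0,0,0],[0,0,0]])

```text
time_s: 58.15
position: [0.425, 0.2649, 0.0064]
tcp_rot: [[-0.809, 0.587, 0.004], [0.587, 0.809, 0.001], [-0.003, 0.003, -1.0]]
force: [0.1, -0.7, -0.2]
opening: 0.337
```

```bash
python3 -c "
from h import *
togo([.424,.2652,.005])"
```

```text
pos [425.  264.9   6.4] F [ 0.1 -0.7 -0.2] M [-0.   -0.13  0.07] open 0.337 t 58.15 j [ 19.  39. 108.  -0.  32. -35.]
slide mm [ 1.  -0.4  1.4] twist [0.0026 0.0027 0.    ]
```

Emit:
carry_out(grip=[-1,-1,-1,-1,-1,-1,-1,-1,-1,-1], slide=[[0,0,-8],[0,0,-15],[0,0,-22],[0,0,-25],[0,0,-25],[0,0,-25],[0,0,-25],[0,0,-10],[0,0,0],[0,0,0]], twist=[[0,0,0],[0,0,0],[0,0,0],[0,0,0],[0,0,0],[0,0,0],[0,0,0],[0,0,0],[0,0,0],[0,0,0]])

```text
time_s: 59.15
position: [0.4207, 0.2637, 0.1673]
tcp_rot: [[-0.809, 0.588, -0.003], [0.588, 0.809, -0.002], [0.002, -0.003, -1.0]]
force: [-0.5, -0.1, -1.8]
opening: 0.339
```

Run:
```python
from h import *
togo([.4536,-.2547,.17])
# jar axis from top view (clear now): rim points by depth and colour
t=cam("top"); crop(t,380,240,100,100,6,"pics/t31.png")
P=cloud(t); r=np.hypot(P[...,0]-.4535,P[...,1]+.2547)
m=(abs(P[...,2]-.08)<.006)&(r<.072)
q=P[m]; print(len(q),cv2.minEnclosingCircle((q[:,:2]*1000).astype(np.float32)))
```

```text
pos [420.7 263.7 167.3] F [-0.5 -0.1 -1.8] M [ 0.07 -0.12 -0.07] open 0.339 t 59.15 j [ 19.  23. 102.  -0.  55. -35.]
slide mm [-331.2 -400.2   -1.9] twist [-0.0033 -0.0017  0.    ]
238 ((451.9612121582031, -257.370361328125), 65.06449890136719)
```

View pics/t31.png

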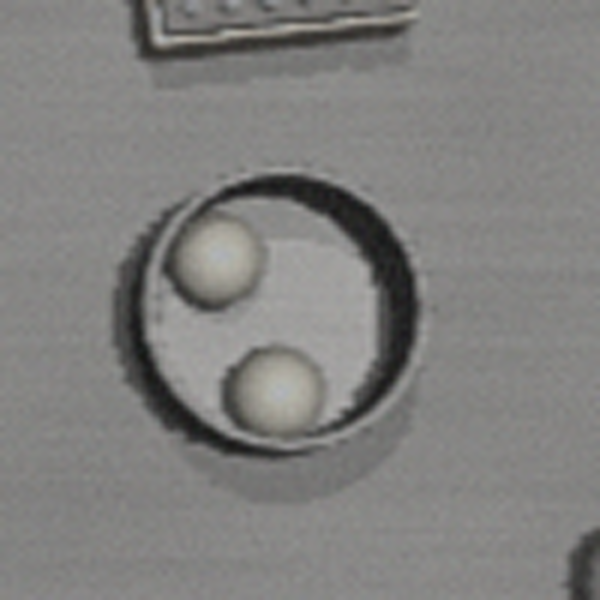

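Both balls are clearly inside the jar. The jar axis comes out near (454.8, -255.8). I'll carry the cap over.

Emit:
carry_out(grip=[-1,-1,-1,-1,-1,-1,-1,-1,-1,-1,-1,-1], slide=[[-8,-10,0],[-16,-19,0],[-19,-23,0],[-19,-23,0],[-19,-23,0],[-19,-23,0],[-19,-23,0],[-19,-23,0],[-19,-23,0],[-19,-23,0],[-12,-14,0],[0,0,0]], twist=[[0,0,0],[0,0,0],[0,0,0],[0,0,0],[0,0,0],[0,0,0],[0,0,0],[0,0,0],[0,0,0],[0,0,0],[0,0,0],[0,0,0]])

```text
time_s: 60.4
position: [0.4295, -0.0493, 0.1551]
tcp_rot: [[-0.81, 0.586, -0.033], [0.586, 0.81, -0.004], [0.024, -0.023, -0.999]]
force: [0.2, 0.9, -1.5]
opening: 0.335
```

```bash
python3 -c "
from h import *
togo([.4548,-.2558,.17])"
```

```text
pos [429.5 -49.3 155.1] F [ 0.2  0.9 -1.5] M [ 0.04 -0.17 -0.01] open 0.335 t 60.4 j [-21.  20. 110.  -1.  51. -74.]
slide mm [-141.1 -152.8  -14.8] twist [-0.0227 -0.0241  0.0003]
```

Emit:
carry_out(grip=[-1,-1,-1,-1,-1,-1,-1,-1,-1,-1], slide=[[-9,-10,-10],[-16,-17,-5],[-20,-21,0],[-20,-21,0],[-20,-21,0],[-20,-21,0],[-16,-18,0],[-10,-10,0],[0,0,0],[0,0,0]], twist=[[-0.023,-0.024,0],[0,0,0],[0,0,0],[0,0,0],[0,0,0],[0,0,0],[0,0,0],[0,0,0],[0,0,0],[0,0,0]])

```text
time_s: 61.4
position: [0.4445, -0.2369, 0.16]
tcp_rot: [[-0.811, 0.585, -0.021], [0.585, 0.811, 0.018], [0.028, 0.002, -1.0]]
force: [-0.5, 0.1, -1.4]
opening: 0.335
```

```bash
python3 -c "
from h import *
togo([.4548,-.2558,.12])"
```

```text
pos [ 444.5 -236.9  160. ] F [-0.5  0.1 -1.4] M [ 0.04 -0.2   0.05] open 0.335 t 61.4 j [-41.  25. 100.  -0.  57. -95.]
slide mm [-20.6  -9.4  39.4] twist [ 0.0022 -0.0275 -0.    ]
```

Emit:
carry_out(grip=[-1,-1,-1,-1,-1,-1,-1,-1], slide=[[-10,-4,0],[-10,-5,0],[0,0,0],[0,0,8],[0,0,10],[0,0,10],[0,0,5],[0,0,0]], twist=[[0.002,-0.027,0],[0,0,0],[0,0,0],[0,0,0],[0,0,0],[0,0,0],[0,0,0],[0,0,0]])

```text
time_s: 62.2
position: [0.4549, -0.2517, 0.1229]
tcp_rot: [[-0.814, 0.582, -0.002], [0.582, 0.814, 0.003], [0.004, 0.001, -1.0]]
force: [-0.5, -0.3, -1.6]
opening: 0.339
```

Run:
```python
from h import *
s=bot.read_state(); w=cam("wrist"); P=cloud(w); T=(P-s["position"])@s["tcp_rot"]*1000
m=(abs(T[...,2]+18.6)<4)&(np.hypot(T[...,0],T[...,1])<75); q=T[m]; print("disc in tool",cv2.minEnclosingCircle(q[:,:2].astype(np.float32)),np.median(q[:,2]))
A=np.c_[q[:,:2],np.ones(len(q))]; print(np.linalg.lstsq(A,q[:,2],rcond=None)[0])
cv2.imwrite('pics/w32.png',w['color'][:,:,::-1])
r=np.hypot(P[...,0]-.4548,P[...,1]+.2558); m=(abs(P[...,2]-.08)<.003)&(r<.068)&(r>.056); q=P[m]
if len(q)>50:
    so=np.linalg.lstsq(np.c_[2*q[:,:2],np.ones(len(q))],(q[:,:2]**2).sum(1),rcond=None)[0]; print("rim",len(q),so[:2],np.sqrt(so[2]+(so[:2]**2).sum()))
togo([.4548,-.2558,.0715])
```

```text
disc in tool ((7.188248634338379, 0.33737945556640625), 67.2001724243164) -19.259331198793497
[-2.58727235e-03  1.84734000e-03 -1.91841361e+01]
pos [ 455.  -251.8  123.2] F [-0.1  0.7 -2.3] M [ 0.11 -0.09 -0.02] open 0.334 t 62.25 j [-41.  28. 101.   0.  51. -96.]
slide mm [-2.3 -3.5 51.7] twist [ 0.0015 -0.0033 -0.    ]
```

View pics/w32.png

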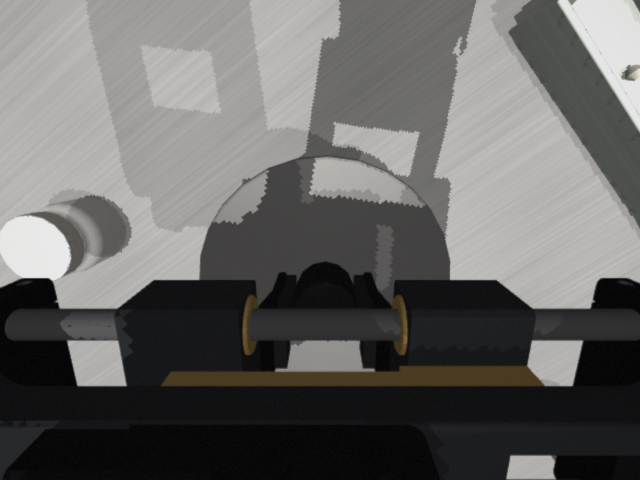

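Run:
```python
from h import *
s=bot.read_state(); w=cam("wrist"); P=cloud(w); T=(P-s["position"])@s["tcp_rot"]*1000
m=(abs(T[...,2]+19.2)<3)&(np.hypot(T[...,0],T[...,1])<80)
pts=[]
for u in range(205,450,3):
    v=np.where(m[150:280,u])[0]
    if len(v): pts.append(T[150+v[0],u])
q=np.array(pts); so=np.linalg.lstsq(np.c_[2*q[:,:2],np.ones(len(q))],(q[:,:2]**2).sum(1),rcond=None)[0]; print(len(q),so[:2],np.sqrt(so[2]+(so[:2]**2).sum()))
print(q[len(q)//2], q[:,0].max())
# knob front face: depth at knob
for v in(262,266,270,275): print(T[v,325].round(1))
```

```text
82 [0.67919322 0.49164149] 67.49383187599636
[ 68.32776312   2.24570004 -19.39536945] 68.32776311555118
[ 15.4   0.8 -22.7]
[ 15.5   0.8 -29. ]
[ 15.6   0.8 -35. ]
[ 15.2   0.8 -40.4]
```

Emit:
carry_out(grip=[-1,-1,-1,-1,-1,-1,-1,-1], slide=[[-3,-4,0],[0,0,6],[0,0,8],[0,0,8],[0,0,8],[0,0,6],[0,0,0],[0,0,0]], twist=[[0.001,-0.003,0],[0,0,0],[0,0,0],[0,0,0],[0,0,0],[0,0,0],[0,0,0],[0,0,0]])

```text
time_s: 63.1
position: [0.456, -0.2582, 0.0848]
tcp_rot: [[-0.813, 0.582, 0.002], [0.582, 0.813, -0.001], [-0.002, 0.0, -1.0]]
force: [0.4, 0.6, -1.2]
opening: 0.337
```

```bash
python3 -c "
from h import *
togo([.4551,-.2566,.0705])"
```

```text
pos [ 456.  -258.2   84.8] F [ 0.4  0.6 -1.2] M [ 0.03 -0.2   0.06] open 0.337 t 63.1 j [-42.  32. 103.   0.  45. -96.]
slide mm [ 1.7  0.8 14.3] twist [0.0001 0.0025 0.    ]
```

Emit:
carry_out(grip=[-1,-1,-1,-1,-1,-1,-1], slide=[[2,1,2],[0,0,4],[0,0,4],[0,0,3],[0,0,1],[0,0,0],[0,0,0]], twist=[[0,0.002,0],[0,0,0],[0,0,0],[0,0,0],[0,0,0],[0,0,0],[0,0,0]])

```text
time_s: 63.8
position: [0.4555, -0.2565, 0.0705]
tcp_rot: [[-0.813, 0.582, 0.002], [0.582, 0.813, -0.001], [-0.002, -0.0, -1.0]]
force: [-0.0, 0.5, -2.2]
opening: 0.337
```

```bash
python3 -c "
from h import *
togo([.4551,-.2566,.0705])"
```

```text
pos [ 455.5 -256.5   70.5] F [-0.   0.5 -2.2] M [ 0.12 -0.14 -0.01] open 0.337 t 63.8 j [-42.  33. 103.   0.  43. -96.]
slide mm [ 0.3 -0.3  0. ] twist [-0.0001  0.0022 -0.    ]
```

Emit:
carry_out(grip=[-1,-1,-1,-1], slide=[[0,0,1],[0,0,1],[0,0,1],[0,0,0]], twist=[[0,0.002,0],[0,0,0],[0,0,0],[0,0,0]])

```text
time_s: 64.2
position: [0.4556, -0.2566, 0.0708]
tcp_rot: [[-0.814, 0.582, 0.001], [0.582, 0.814, -0.001], [-0.002, -0.0, -1.0]]
force: [0.2, -0.4, -2.0]
opening: 0.336
```

Emit:
carry_out(grip=[-1,-1,-1], slide=[[0,0,3],[0,0,3],[0,0,3]], twist=[[0,0,0],[0,0,0],[0,0,0]])

```text
time_s: 64.5
position: [0.4559, -0.257, 0.0703]
tcp_rot: [[-0.814, 0.581, 0.003], [0.581, 0.814, -0.003], [-0.004, -0.001, -1.0]]
force: [-5.7, 3.3, 23.9]
opening: 0.336
```

Contact confirmed: the cap is seated on the rim. Relax the push, release and rise.

Emit:
carry_out(grip=[-1,-1,1,1,1,1,1,1,1,1,1,1], slide=[[0,0,0],[0,0,0],[0,0,0],[0,0,0],[0,0,0],[0,0,0],[0,0,0],[0,0,0],[0,0,0],[0,0,0],[0,0,0],[0,0,0]], twist=[[0,0,0],[0,0,0],[0,0,0],[0,0,0],[0,0,0],[0,0,0],[0,0,0],[0,0,0],[0,0,0],[0,0,0],[0,0,0],[0,0,0]])

```text
time_s: 65.7
position: [0.4569, -0.2578, 0.0702]
tcp_rot: [[-0.814, 0.581, 0.004], [0.581, 0.814, -0.005], [-0.007, -0.002, -1.0]]
force: [-0.3, -0.8, 1.0]
opening: 0.995
```

Emit:
carry_out(grip=[1,1,1,1,1,1,1,1,1,1], slide=[[0,0,-5],[0,0,-10],[0,0,-15],[0,0,-25],[0,0,-25],[0,0,-25],[0,0,-25],[0,0,-20],[0,0,0],[0,0,0]], twist=[[0,0,0],[0,0,0],[0,0,0],[0,0,0],[0,0,0],[0,0,0],[0,0,0],[0,0,0],[0,0,0],[0,0,0]])

```text
time_s: 66.7
position: [0.456, -0.2567, 0.2322]
tcp_rot: [[-0.814, 0.581, 0.008], [0.581, 0.814, -0.008], [-0.011, -0.002, -1.0]]
force: [0.1, -0.2, -0.9]
opening: 0.998
```

Run:
```python
from h import *
w=cam("wrist"); cv2.imwrite('pics/w33.png',w['color'][:,:,::-1])
P=cloud(w); Z=P[...,2]; r=np.hypot(P[...,0]-.4548,P[...,1]+.2558)
m=(Z>.082)&(Z<.097)&(r<.08); q=P[m]; print("disc",cv2.minEnclosingCircle((q[:,:2]*1000).astype(np.float32)),np.median(q[:,2]),"slope",np.linalg.lstsq(np.c_[q[:,:2],np.ones(len(q))],q[:,2],rcond=None)[0][:2])
t=cam("top"); crop(t,200,190,260,140,3,"pics/t33.png")
s=cam("scene"); cv2.imwrite("pics/s33.png",s["color"][:,:,::-1])
P=cloud(t); Z=P[...,2]; m=((Z>0.012)&(Z<0.2)).astype(np.uint8); m[340:]=0;m[:110]=0
n,l,st,ce=cv2.connectedComponentsWithStats(m)
for i in range(1,n):
    if st[i,4]>40:
        q=P[l==i]; rr=cv2.minAreaRect((q[:,:2]*1000).astype(np.float32)); print(np.round(rr[0],1),np.round(rr[1],1),"zmax",q[:,2].max().round(3))
print(bot.read_state()["time_s"],bot.read_state()["force"].round(1))
```

```text
disc ((456.182861328125, -256.5111389160156), 67.84144592285156) 0.08968214111471765 slope [0.00034464 0.00026399]
[ 857.2 -400.4] [126.1 232.3] zmax 0.093
[ 797.  -660.1] [132.6  97. ] zmax 0.11
[826.2 118.9] [ 98.9 200.2] zmax 0.076
[ 771.5 -166.6] [62.5 60.2] zmax 0.166
[716.3 657.1] [77.5 72.7] zmax 0.163
[554.4  23.6] [322.8  87.9] zmax 0.074
[ 575.8 -620. ] [192.7 214.6] zmax 0.135
[ 632.2 -259.6] [102.2 126.2] zmax 0.079
[632.5 272.5] [88.3 70.9] zmax 0.146
[514.8 434.4] [66.9 63.7] zmax 0.135
[472.4 222.6] [141.7  41.7] zmax 0.027
[ 470.8 -200.5] [18.1 45.1] zmax 0.098
[473.5 658.3] [42.2 45.6] zmax 0.02
[ 440.2 -274.7] [90.4 21.9] zmax 0.127
[384.3 298.4] [163.   66.1] zmax 0.025
[435.8 655.4] [28.9 40.6] zmax 0.023
[385.  625.2] [ 61.1 174. ] zmax 0.2
[376.7 193.9] [11.1 70.1] zmax 0.024
[ 340.  -426.5] [34.1 56.2] zmax 0.077
[338.5 641.5] [22.3 59.7] zmax 0.025
[333.1 590.5] [28.  31.5] zmax 0.02
[332.3 389.3] [26.9 67.8] zmax 0.089
66.85 [ 0.7 -0.5 -0.1]
```

View pics/s33.png

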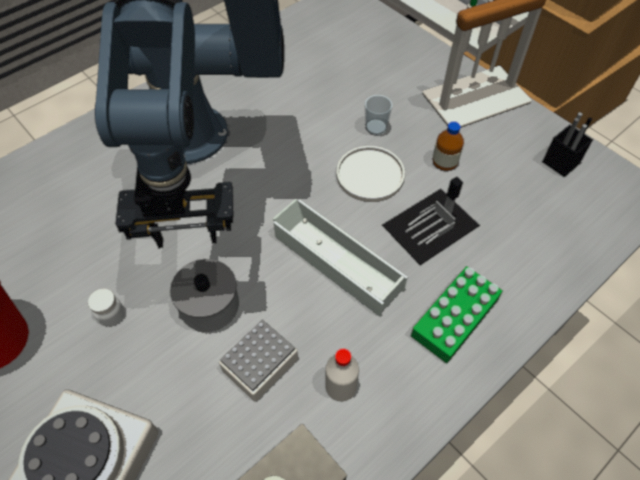

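View pics/t33.png

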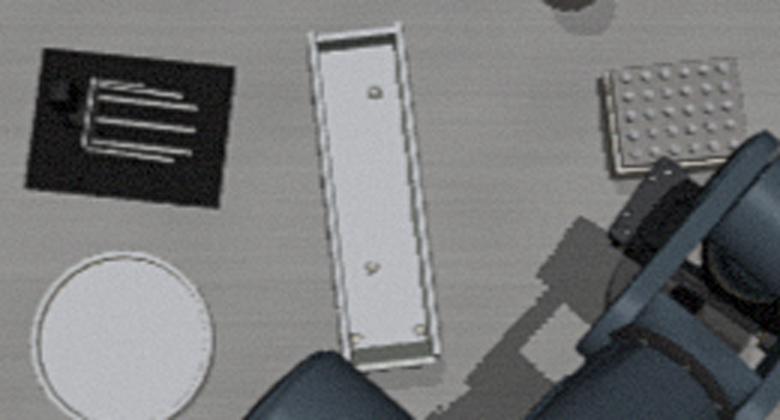

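View pics/w33.png

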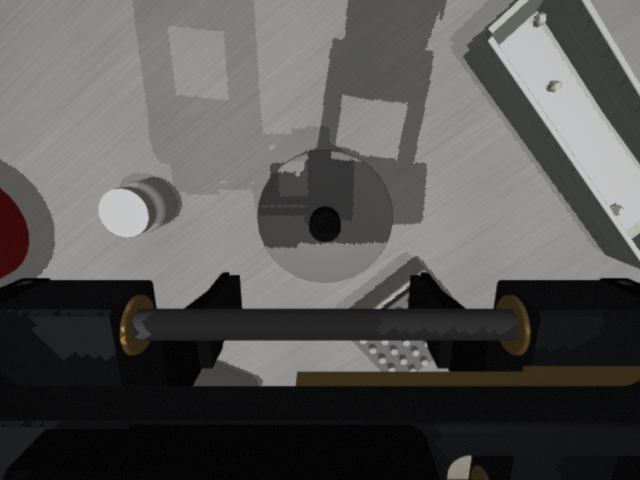

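Every check agrees: the cap is flat and centred, four chips are in the trough, the scoop is on its mat and the bystanders haven't moved. Handing in.

```bash
python3 -c "
from rig import bot
print(bot.hand_in())"
```

```text
the job is handed in; nothing more can be done
None
```

The job is done and handed in at about 67 s: both grinding balls present are in the jar with the cap back on, and all four chips stayed in the trough.

- **Order of work:** I laid the cap in its rest and scooped both balls in one pass. After checking that all four chips were on the trough floor, I tipped the balls into the jar. I then stood the scoop on its mat before replacing the cap, because the gripper could not hold both.
- **Cap:** it is level, with its top at 0.0897 m against a nominal 0.089 m. Its centre is about 1.5 mm from my estimate of the jar axis.
- **Contents:** the top view, taken before capping, showed both balls inside the jar. The last view showed four chips in the trough.
- **Scoop and bystanders:** the scoop stands upright, fully on the mat. The bottles, beaker and sample jar, and the tip box, are where they started, within about 1 mm in the top view.

**What went wrong or disagreed:**
- The first close on the knob missed. The fingertips end about 27 mm behind the stated TCP, so the fingers shut just above the knob without disturbing the cap. I corrected for this and it held from then on.
- The views of the jar axis differed by 2–4 mm, which is well within the cap's play.
- Seating the cap pressed it with about 24 N for a moment, below the 40 N and 120 N limits.

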